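# Scan a fresh tea carton, then slide it into the gap in the tea rack

## Robot

A 6-joint arm with a two-finger parallel gripper is mounted at the origin on a cart in front of the work surface, level with it; the furniture and walls round the work are solid. World frame = base frame: x ahead of the robot, y to its left, z up, the work surface at z = 0. Lengths are in m, angles in rad, forces in N, time in s.
With the tool pointing down it reaches from about 0.275 to 0.85 m from the base axis. Payload 5.2 kg.
Tool frame: the origin (TCP) lies midway between the tips of the shut fingers; the grasp point (between the pads) lies 19 mm behind it; z points along the fingers, y is the line along which they close (so a half turn about z gives the same grasp; the last joint's range is limited). The gripper opens to 85 mm and grips with 20 to 120 N. Pads are 22 mm wide; open, the fingers measure 114 mm over their backs; the gripper's body (76 mm by 85 mm) begins 54 mm behind the grasp point. The pads swing forward as they close: fully open they stand 13 mm farther back than shut.
Start: joints at [0.991, 0.259, 1.535, -0, 1.348, -0.203], TCP at [0.202, 0.511, 0.231] pointing down, gripper open.
Joint ranges: [-3.14, 3.14], [-0.91, 2.08], [0.19, 2.58], [-1.22, 4.36], [0.22, 2.71], [-3.12, 3.12]. Speed limits (rad/s): [2.57, 2.57, 3.14, 3.14, 3.14, 3.14].

## Interface

Orientations are given as a 3x3 rotation matrix whose columns are the frame's x, y, z axes.
In Python, from rig import ctrl, imaging, order gives the robot as it stands. The module is installed in compiled form; this text tells all that it offers.
- The arm moves only by the tool send_rows, never from a script. Its argument "rows" is a list of rows, each an object of numbers: "hand": the opening, from -1 (shut) to 1 (fully open); "tx", "ty", "tz": the shift along the tool's x, y, z in units of 0.2 m (1.0 is 0.2 m); "rx", "ry", "rz": the turn, a rotation vector about the tool's x, y, z in units of 45 degrees (1.0 is 45 degrees). In form: [{"hand": .., "tx": .., "ty": .., "tz": .., "rx": .., "ry": .., "rz": ..}, ...]. A call has 1 to 20 rows; each row is the pose to reach, as a shift and turn from the pose commanded when the call began, along the tool's axes at that moment; what a row does not reach only later rows make up. A row lasts 1/8 s, in which the tool goes at most 62.5 mm and 10.7 degrees, less where a joint would pass 70% of its speed; a pose out of reach is approached as far as the arm can. A call with a number of a shift or a turn outside -1 to 1 is refused whole. A call with a gripper value outside its range is refused whole. The fingers move at their own pace and stop on an object; "squeeze" is the grip in N (left out, the last holds). Time passes only in rows, so rows that repeat a pose let the fingers close. It gives the time, the measured TCP pose, the force, the opening and the grip force at its end, in the units of the state.
- ctrl.state(): the state, without advancing time (a new reading comes with each control period).
- imaging.capture(name): name is "scene" or "side" or "wrist"; returns a dict with "image" (384x512x3 uint8, red, green, blue), "mtx" (3x3 intrinsics, pixels), "eye" and "attitude" of the camera in the world; the wrist camera has in their place "hand_eye" (4x4, takes a point from camera to tool coordinates, whose origin is the TCP and whose axes are the flange's). Camera axes: x right, y up, looking along -z (the intrinsics and any distortion apply to the point x, -y, -z); pixel columns grow to the right and rows downward; lengths in m; the calibration is good to about 2 mm. A picture is of the moment at which its call begins: read the wrist's pose just before it. There is no depth.
- order.finish_job(): hands the job in; it is judged then, once.
The state is a dict: "time": time; "joints": joint angles; "joint_vel": joint speeds; "effort": joint torques, N m; "tool_pos": TCP position; "eef_rot": TCP orientation; "contact_force": force on the tool from outside, world axes, zero at the start; "ft_torque": the same for the moment, N m; "width": finger opening in m; "gripper_force": force on a finger pad.
Only numpy, scipy, OpenCV 4.12 (cv2) and the standard library are available. Lean on these libraries where they do the work, as an engineer would, in place of code of your own. Each camera call takes 0.05 s, during which the arm holds its last target. There are 200 camera calls.

## Task

Book in the fresh tea carton: take the hand scanner from its charging rest and hold it still for two seconds with its window about 10 cm from the barcode on the carton's side, pointing squarely at the middle of it; turn the carton round first if its barcode faces away. Then lay the scanner back in its rest the way round it lay before, and put the carton into the empty middle bay of the tea rack, upright, printed front facing out like its neighbours, pushed fully home against the back. Do not tip the carton over, and leave the neighbouring cartons, jug, saucers and glasses where they stand.

Things in the scene. Friction and masses are not known exactly. Their poses are not given: they have to be found in the camera images.
- scanner: grey hand scanner with black head, 150 mm long (x), 30 mm high, loose, 0.17 kg, balanced near mid-length; lies flat in its rest at the start, underside 14 mm above the worktop. Origin: centre of its underside; x along it towards the head, the direction of its beam; z up. Flat-sided grip (x -75 to +33 mm) 44 mm wide in y; head (x +33 to +75) 52 mm wide, 34 mm high
- scan_window (a point): centre of the amber window at the scanner's nose, 75 mm ahead (x) of its origin, 17 mm above its underside; axes as the scanner's. It reads by itself a barcode lying on its x axis 60 to 140 mm ahead, seen squarely to within 20 degrees
- cradle: black charging rest, fixed, 176 x 78 mm; origin on the worktop under its centre, x along it. The scanner's origin sits 14 mm above the cradle's, x along its x, with 3 mm play sideways, 5 mm lengthwise. Side cheeks 33 mm high stand only at x -75 to -45 and +43 to +73 mm; low end stops; between the cheeks the sides are free for the fingers
- carton: the fresh tea carton with the green picture on its front, 60 mm (x) x 58 mm (y) x 122 mm tall, solid, loose, about 0.14 kg, standing alone on the worktop, turned any way. Origin: centre of its underside; its printed front is the -x face, the other sides are plain; the barcode is on its +y face
- barcode (a point): centre of the white 46 x 34 mm barcode label on the carton's +y face, 29.5 mm from its axis and 75 mm above its underside; axes as the carton's, so the label faces along +y
- tea_rack: dark wood rack of three bays, fixed, 224 mm wide (y), back 105 mm high; origin on the worktop, middle bay, open front to -x. Bays 62.5 mm wide, 71.5 apart, no floor; dividers 62 mm high from x -14 (tapered noses from -25) to the back face at x +33 mm. A carton fully home has its origin at x +3, y 0, axes along the rack's. The neighbours leave no room for fingers beside it
- carton_a: tea carton with the yellow picture on its front, 60 x 58 x 122 mm, loose, in an outer bay of the rack; origin: centre of its underside
- carton_b: tea carton with the purple picture on its front, 60 x 58 x 122 mm, loose, in the other outer bay; origin: centre of its underside
- milk_jug: small steel milk jug, loose, 58 x 85 x 68 mm tall with its handle; origin at its underside
- saucers: stack of white saucers, loose, 104 mm across and 54 mm tall; origin: centre of its underside
- glass: drinking glass upside down on the right half of the tray (does not move), 62 mm wide and 119 mm tall; origin: centre of its underside
- glass_2: drinking glass upside down near the tray's left rim, loose, 62 mm wide and 119 mm tall; origin: centre of its underside
Mind the look-alikes: they are no part of the job. What is shaped like the carton but blue or orange is not meant.

How it is judged:
On the way:
1. scanner held still for 1.2 s off its rest, window 60-140 mm before the barcode, beam within 20 mm across and 15 mm in height of its centre, within 0.35 rad of square; carton standing still (height (world z) of scanner above 0.03 m and x of barcode in the frame of scan_window between 0.06 and 0.14 m and y of barcode in the frame of scan_window between -0.02 and 0.02 m and z of barcode in the frame of scan_window between -0.015 and 0.015 m and angle between the x axis of scanner and the y axis of carton, either way round below 0.35 rad and y of scan_window in the frame of carton above 0.05 m and linear speed of each of scanner, carton below 0.03 m/s and angular speed of scanner below 0.2 rad/s and height (world z) of carton below 0.01 m), for 1.2 s.
At the end, for the whole second after the job is handed in: Scanner level in its rest (within 8 mm along and across, 5 mm in height, 0.12 rad, head at the rest's +x end); fresh (green) carton upright in the middle bay, front outward, within 5 mm of fully home, 6 mm of the bay's centre line and 0.1 rad of its direction; both released and at rest (x of scanner in the frame of cradle between -0.008 and 0.008 m and y of scanner in the frame of cradle between -0.008 and 0.008 m and z of scanner in the frame of cradle between 0.009 and 0.019 m and angle between the x axis of scanner and the x axis of cradle, either way round below 0.12 rad and x of scan_window in the frame of cradle above 0 m and angle between scanner's own z axis and vertical below 0.1 rad and x of carton in the frame of tea_rack above -0.002 m and y of carton in the frame of tea_rack between -0.006 and 0.006 m and z of carton in the frame of tea_rack below 0.006 m and angle between carton's own z axis and vertical below 0.07 rad and angle between the x axis of carton and the x axis of tea_rack, either way round below 0.1 rad and y of barcode in the frame of tea_rack above 0 m and linear speed of each of carton, scanner below 0.01 m/s); the robot touches nothing.
It fails at once if the fresh carton is tipped by more than 0.6 rad (angle between carton's own z axis and vertical above 0.6 rad).
It fails at once if a neighbouring carton in the rack is shifted by more than 25 mm or tipped (distance of any of carton_a, carton_b from where it was at the start of the episode above 0.025 m or angle between any of carton_a, carton_b's own z axis and vertical above 0.4 rad).
It fails at once if the milk jug or the saucer stack is shifted by more than 25 mm or tipped (distance of any of milk_jug, saucers from where it was at the start of the episode above 0.025 m or angle between any of milk_jug, saucers's own z axis and vertical above 0.4 rad).
It fails at once if the loose drinking glass is shifted by more than 25 mm or tipped (distance of glass_2 from where it was at the start of the episode above 0.025 m or angle between glass_2's own z axis and vertical above 0.4 rad).
It also fails if it takes over 70 s, if anything falls off the work surface, if the arm or the gripper's body presses on something with over 40 N, if the wrist force passes 120 N, or if a joint passes its speed limit or range.

## Working session

There is one attempt and no reset: what is moved stays moved. The work goes in short steps, Python scripts to look and compute and a tool call to move; the robot and the scene stay as the last step left them, time stands still between calls to the robot, and variables do not carry over. Pictures are saved under pics/ and viewed, at most 10 in all, crops included, and the job is handed in when it is done.

Besides the shell and the picture viewer there is one more tool, called after ">>>" as name([rows], argument=value, ...), one row to a line, values as JSON. send_rows: Moves the arm, as the interface text tells. Shifts and turns lie within -1 to 1; 1 stands for 0.2 m of shift or 45 degrees of turn. Its arguments: {"type":"object","properties":{"rows":{"type":"array","items":{"type":"object","properties":{"hand":{"type":"number"},"tx":{"type":"number"},"ty":{"type":"number"},"tz":{"type":"number"},"rx":{"type":"number"},"ry":{"type":"number"},"rz":{"type":"number"}}}},"squeeze":{"type":"number"}},"required":["rows"]}

```bash
mkdir -p pics; cat > h.py <<'E'
import numpy as np, cv2, json
from rig import ctrl, imaging, order
def grab(name,fn=None):
    s=ctrl.state(); c=imaging.capture(name)
    K=np.array(c["mtx"],float)
    if name=="wrist":
        T=np.array(c["hand_eye"],float); R=np.array(s["eef_rot"]); p=np.array(s["tool_pos"])
        A=R@T[:3,:3]; e=p+R@T[:3,3]
    else:
        A=np.array(c["attitude"],float); e=np.array(c["eye"],float)
        if A.shape!=(3,3): print("att",A)
    if fn:
        cv2.imwrite("pics/"+fn+".png",c["image"][:,:,::-1]); np.savez("pics/"+fn+".npz",K=K,A=A,e=e)
    return c,K,A,e
def ld(fn):
    d=np.load("pics/"+fn+".npz"); return d["K"],d["A"],d["e"]
def ray(cal,u,v):
    K,A,e=cal; d=np.linalg.inv(K)@[u,v,1.]; return e,A@(d*[1,-1,-1])
def onz(cal,u,v,z=0.):
    e,d=ray(cal,u,v); return e+d*(z-e[2])/d[2]
def proj(cal,P):
    K,A,e=cal; q=(A.T@(np.asarray(P,float)-e))*[1,-1,-1]; q=K@q; return q[:2]/q[2]
E
python3 - <<'E'
from h import *
s=ctrl.state(); print(s)
for n in("scene","side","wrist"):
    c,K,A,e=grab(n,n+"0"); print(n,[k for k in c],K.tolist(),A.round(3).tolist(),e)
a=[cv2.imread(f"pics/{n}0.png") for n in("scene","side")]
E
```

```text
{'time': 0.0, 'joints': array([ 9.91231080e-01,  2.59335218e-01,  1.53611893e+00, -6.58607912e-06,
        1.34800618e+00, -2.02782489e-01]), 'joint_vel': array([ 2.78892007e-03, -3.65453731e-04,  4.89617563e-05, -3.21825549e-06,
       -2.70242789e-03, -8.82846926e-05]), 'effort': array([-1.80653347e-03, -4.46028578e+01, -2.90567279e+01, -3.74987876e-04,
        1.16193845e-02,  7.57332032e-06]), 'tool_pos': array([0.20202721, 0.51096289, 0.23046451]), 'eef_rot': array([[-9.29853518e-01,  3.67928526e-01, -1.01747865e-03],
       [ 3.67929747e-01,  9.29852272e-01, -1.56620561e-03],
       [ 3.69853109e-04, -1.83070246e-03, -9.99998256e-01]]), 'contact_force': array([ 0.65813597, -0.62470947, -0.71905261]), 'ft_torque': array([-0.0205758 , -0.00380625,  0.03896619]), 'gripper_force': 0.0, 'width': 0.08534210983759684}
scene ['image', 'mtx', 'eye', 'attitude'] [[420.4663184200241, 0.0, 255.32184911145706], [0.0, 420.4663184200241, 190.89798654430314], [0.0, 0.0, 1.0]] [[-0.617, -0.668, 0.416], [0.787, -0.517, 0.337], [-0.01, 0.535, 0.845]] [1.02728936 0.36714377 1.07963237]
side ['image', 'mtx', 'eye', 'attitude'] [[360.7470467288089, 0.0, 257.45149683623697], [0.0, 360.7470467288089, 197.2973385644262], [0.0, 0.0, 1.0]] [[0.947, -0.283, 0.15], [0.321, 0.836, -0.446], [0.0, 0.47, 0.883]] [ 0.70360471 -0.42814598  0.89378773]
wrist ['image', 'mtx', 'hand_eye'] [[300.7047399444171, 0.0, 246.3225116090978], [0.0, 300.7047399444171, 186.8603493874426], [0.0, 0.0, 1.0]] [[0.367, -0.889, -0.274], [0.93, 0.35, 0.111], [-0.002, -0.295, 0.955]] [0.13275749 0.53816021 0.3727328 ]
```

View pics/scene0.png

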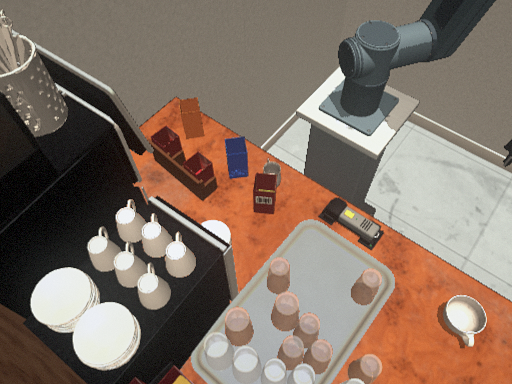

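View pics/side0.png

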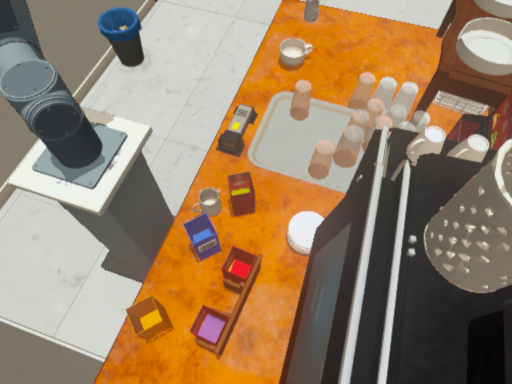

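The scene view shows the barcode carton at (264,195), with a steel jug behind it at (272,172). The scanner in its rest is at (352,222), and the rack is at (185,165) with an empty middle bay. Candidates for the carton are:
- dark red carton with a white label at (264,195)
- blue box at (236,158)
- orange box at (191,117)
- rack neighbours at (166,140) and (200,168)

I choose the dark red carton and check it in enlarged crops.

```bash
python3 - <<'E'
import cv2,numpy as np
a=cv2.imread("pics/scene0.png")[90:260,135:395]; b=cv2.imread("pics/side0.png")[95:365,120:320]
cv2.imwrite("pics/c1.png",cv2.resize(a,None,fx=3,fy=3,interpolation=cv2.INTER_CUBIC))
b=cv2.resize(b,None,fx=3,fy=3,interpolation=cv2.INTER_CUBIC)
cv2.imwrite("pics/c2.png",np.hstack([b[:420],b[390:810]])[:, :800] if 0 else cv2.resize(cv2.imread("pics/side0.png")[95:365,120:320],None,fx=2.2,fy=2.2,interpolation=cv2.INTER_CUBIC))
E
```

```text
(no output)
```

View pics/c1.png

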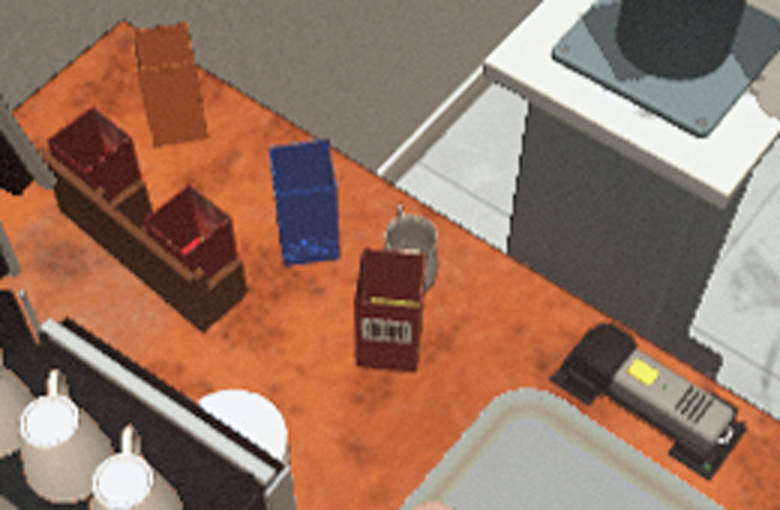

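View pics/c2.png

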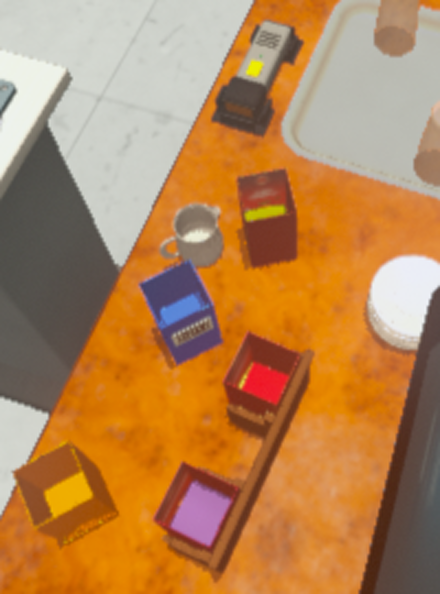

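The crop confirms it. The dark red carton with the white barcode label at crop1 (386,330) stands alone, and its label faces away from the robot, towards world +x. The look-alikes are blue and orange, and the rack's middle bay is empty. Next I get rough positions from both views.

```bash
cat >> h.py <<'E'
from scipy.optimize import least_squares
def box(p,hx,hy,zs):
    x,y,t=p; R=np.array([[np.cos(t),-np.sin(t)],[np.sin(t),np.cos(t)]])
    return {(i,j,k):np.r_[R@[i*hx,j*hy]+[x,y],z] for i in(-1,1) for j in(-1,1) for k,z in enumerate(zs)}
E
python3 - <<'E'
from h import *
S,D=ld("scene0"),ld("side0")
s=lambda u,v:(135+u/3,90+v/3); d=lambda u,v:(120+u/2.2,95+v/2.2)
# carton: +y face toward world +x. yaw about -90deg
obs=[(S,s(357,362),(1,1,0)),(S,s(418,370),(-1,1,0)),(S,s(367,250),(1,-1,1)),(S,s(425,252),(-1,-1,1)),
(D,d(238,176),(-1,-1,1)),(D,d(287,170),(-1,1,1)),(D,d(250,265),(1,-1,0)),(D,d(298,258),(1,1,0))]
def f(p):
    b=box(p,.03,.029,(0,.122)); return np.concatenate([proj(c,b[k])-o for c,o,k in obs])
r=least_squares(f,[.5,0,-1.57]); print("carton",r.x,r.fun.round(1))
print("label",onz(S,*s(386,330),.075))
for n,c,o,z in[("cr head",S,s(552,378),0),("cr tailR",S,s(708,478),0),("cr tailL",S,s(745,435),.0),("sc sticker",S,s(643,373),.044),("sticker D",D,d(255,68),.044),
 ("rack end",S,s(205,330),0),("rackback L",S,s(50,175),.105),("rackback R",S,s(207,282),.105),("D rb R",D,d(310,352),.105),("D rb L",D,d(212,575),.105),
 ("jug",S,s(412,232),.068),("jugD",D,d(198,222),.068),("saucer",S,s(240,425),.054),("sauD",D,d(415,300),.054),("blue top",S,s(303,168),.122),("blueD",D,d(178,285),.122)]:
    print(n,onz(c,*o,z).round(3))
E
```

```text
carton [ 0.51825385 -0.01147579 -1.05784593] [-1.1  1.3 -1.2  1.2 -1.9 -1.1  0.3  0.8 -1.1 -1.2 -0.6 -2.1 -0.   0.3
 -1.  -0.1]
label [0.5424232  0.00380596 0.075     ]
cr head [0.45  0.138 0.   ]
cr tailR [0.45  0.311 0.   ]
cr tailL [0.39  0.316 0.   ]
sc sticker [0.417 0.211 0.044]
sticker D [0.42  0.209 0.044]
rack end [ 0.617 -0.166  0.   ]
rackback L [ 0.618 -0.354  0.105]
rackback R [ 0.617 -0.148  0.105]
D rb R [ 0.624 -0.169  0.105]
D rb L [ 0.607 -0.399  0.105]
jug [ 0.434 -0.047  0.068]
jugD [ 0.445 -0.047  0.068]
saucer [ 0.693 -0.047  0.054]
sauD [ 0.713 -0.055  0.054]
blue top [ 0.469 -0.153  0.122]
blueD [ 0.47  -0.149  0.122]
```

```bash
cat >> h.py <<'E'
from scipy.spatial.transform import Rotation as Ro
def tgt(p,yaw,cmd=None):
    "tool down, tool y at world angle yaw(deg). prints shift/turn units from current (or cmd=(p,R))"
    s=ctrl.state(); P,R=(np.array(s["tool_pos"]),np.array(s["eef_rot"])) if cmd is None else cmd
    a=np.radians(yaw); y=np.array([np.cos(a),np.sin(a),0]); z=np.array([0,0,-1.]); x=np.cross(y,z)
    G=np.stack([x,y,z],1)
    t=R.T@(np.asarray(p,float)-P)/.2; r=Ro.from_matrix(R.T@G).as_rotvec()/np.radians(45)
    print("t",t.round(4),"r",r.round(4)); return np.asarray(p,float),G
def st():
    s=ctrl.state(); R=np.array(s["eef_rot"]); print("t",round(s["time"],2),"p",np.array(s["tool_pos"]).round(4),"yaw",np.degrees(np.arctan2(R[1,1],R[0,1])).round(2),"tilt",R[:2,2].round(4),"F",np.array(s["contact_force"]).round(1),"w",round(s["width"],4),"gf",round(s["gripper_force"],1))
E
python3 - <<'E'
from h import *
tgt([.31,.34,.28],90)
S=ld("scene0")
for u,v in[(279,272),(371,286),(216,233),(287,310)]: print(onz(S,u,v,.06).round(3))
E
```

```text
t [-0.8163 -0.5974 -0.2461] r [-0.0016 -0.0007 -0.4797]
[0.682 0.16  0.06 ]
[0.57  0.364 0.06 ]
[ 0.697 -0.04   0.06 ]
[0.748 0.233 0.06 ]
```

>>> send_rows([
  {"hand": 1, "tx": -0.27, "ty": -0.2, "tz": -0.08, "rz": -0.16},
  {"hand": 1, "tx": -0.54, "ty": -0.4, "tz": -0.16, "rz": -0.32},
  {"hand": 1, "tx": -0.82, "ty": -0.6, "tz": -0.25, "rz": -0.48},
  {"hand": 1, "tx": -0.82, "ty": -0.6, "tz": -0.25, "rz": -0.48},
  {"hand": 1, "tx": -0.82, "ty": -0.6, "tz": -0.25, "rz": -0.48},
])

```text
invalid input at $.rows[0]: expected keys hand, tx, ty, tz, rx, ry, rz
```

>>> send_rows([
  {"hand": 1, "tx": -0.15, "ty": -0.28},
  {"hand": 1, "tx": -0.3, "ty": -0.56},
  {"hand": 1, "tx": -0.45, "ty": -0.85},
  {"hand": 1, "tx": -0.45, "ty": -0.85},
  {"hand": 1, "tx": -0.45, "ty": -0.85},
  {"hand": 1, "tx": -0.45, "ty": -0.85},
])

```text
invalid input at $.rows[0]: expected keys hand, tx, ty, tz, rx, ry, rz
```

```bash
python3 - <<'E'
from h import *
st(); c,K,A,e=grab("wrist","w1"); print(e,A.round(3))
im=c["image"][:,:,::-1]
cv2.imwrite("pics/w1v.png",cv2.resize(im,(800,600),interpolation=cv2.INTER_CUBIC))
tgt([.46,-.02,.40],90)
E
```

```text
t 0.15 p [0.2021 0.5111 0.2307] yaw 68.41 tilt [-0.0008 -0.0011] F [-0.2  0.6  0.6] w 0.0853 gf 0.0
[0.13276801 0.53821335 0.37286908] [[ 0.367 -0.889 -0.274]
 [ 0.93   0.35   0.11 ]
 [-0.002 -0.295  0.955]]
t [-2.1757 -1.9961 -0.8443] r [-0.0014 -0.0006 -0.4797]
```

View pics/w1v.png

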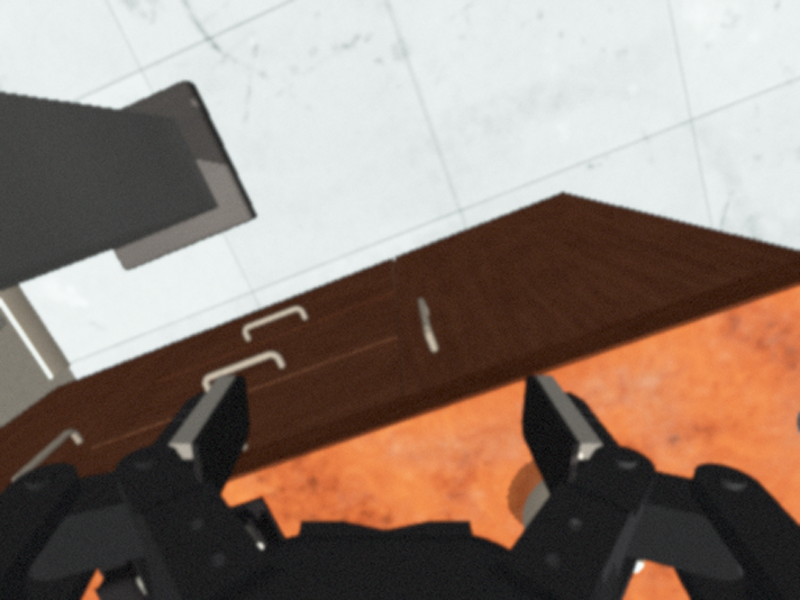

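The wrist view shows only the cabinet edge, because the camera looks towards the robot side of the tool. I'll turn the tool by a half turn so it looks forward.

```bash
python3 - <<'E'
from h import *
c=None
for p,y in[([.24,.43,.26],28.8),([.28,.35,.29],-10.8),([.31,.27,.31],-50.4),([.34,.22,.31],-90)]:
    c=tgt(p,y,c)
E
```

```text
t [-0.3251 -0.3078 -0.1459] r [-1.600e-03  3.000e-04  8.803e-01]
t [-0.4469 -0.0174 -0.15  ] r [0.   0.   0.88]
t [-0.3648  0.2223 -0.1   ] r [0.   0.   0.88]
t [-0.0438  0.2882  0.    ] r [0.   0.   0.88]
```

>>> send_rows([
  {"hand": 1, "tx": -0.08, "ty": -0.08, "tz": -0.04, "rx": 0, "ry": 0, "rz": 0.22},
  {"hand": 1, "tx": -0.16, "ty": -0.16, "tz": -0.08, "rx": 0, "ry": 0, "rz": 0.44},
  {"hand": 1, "tx": -0.24, "ty": -0.24, "tz": -0.12, "rx": 0, "ry": 0, "rz": 0.66},
  {"hand": 1, "tx": -0.325, "ty": -0.31, "tz": -0.145, "rx": 0, "ry": 0, "rz": 0.88},
])

```text
time: 0.7
tool_pos: [0.2401, 0.4292, 0.2606]
eef_rot: [[-0.477, 0.879, 0.0], [0.879, 0.477, 0.0], [0.0, 0.0, -1.0]]
contact_force: [0.8, -0.1, -0.3]
width: 0.0854
gripper_force: 0.0
```

>>> send_rows([
  {"hand": 1, "tx": -0.11, "ty": 0, "tz": -0.04, "rx": 0, "ry": 0, "rz": 0.22},
  {"hand": 1, "tx": -0.22, "ty": 0, "tz": -0.08, "rx": 0, "ry": 0, "rz": 0.44},
  {"hand": 1, "tx": -0.33, "ty": -0.01, "tz": -0.12, "rx": 0, "ry": 0, "rz": 0.66},
  {"hand": 1, "tx": -0.445, "ty": -0.015, "tz": -0.15, "rx": 0, "ry": 0, "rz": 0.88},
])

```text
time: 1.2
tool_pos: [0.2804, 0.3498, 0.2905]
eef_rot: [[0.193, 0.981, 0.0], [0.981, -0.193, 0.0], [0.0, 0.0, -1.0]]
contact_force: [0.5, -0.7, -0.9]
width: 0.0855
gripper_force: 0.0
```

>>> send_rows([
  {"hand": 1, "tx": -0.09, "ty": 0.05, "tz": -0.02, "rx": 0, "ry": 0, "rz": 0.22},
  {"hand": 1, "tx": -0.18, "ty": 0.11, "tz": -0.05, "rx": 0, "ry": 0, "rz": 0.44},
  {"hand": 1, "tx": -0.27, "ty": 0.16, "tz": -0.07, "rx": 0, "ry": 0, "rz": 0.66},
  {"hand": 1, "tx": -0.365, "ty": 0.22, "tz": -0.1, "rx": 0, "ry": 0, "rz": 0.88},
])

```text
time: 1.7
tool_pos: [0.3097, 0.2698, 0.3102]
eef_rot: [[0.774, 0.633, -0.0], [0.633, -0.774, -0.0], [-0.001, -0.0, -1.0]]
contact_force: [0.5, 0.0, 0.6]
width: 0.0854
gripper_force: 0.0
```

>>> send_rows([
  {"hand": 1, "tx": -0.01, "ty": 0.07, "tz": 0, "rx": 0, "ry": 0, "rz": 0.22},
  {"hand": 1, "tx": -0.02, "ty": 0.14, "tz": 0, "rx": 0, "ry": 0, "rz": 0.44},
  {"hand": 1, "tx": -0.03, "ty": 0.21, "tz": 0, "rx": 0, "ry": 0, "rz": 0.66},
  {"hand": 1, "tx": -0.045, "ty": 0.29, "tz": 0, "rx": 0, "ry": 0, "rz": 0.88},
  {"hand": 1, "tx": -0.045, "ty": 0.29, "tz": 0, "rx": 0, "ry": 0, "rz": 0.88},
  {"hand": 1, "tx": -0.045, "ty": 0.29, "tz": 0, "rx": 0, "ry": 0, "rz": 0.88},
])

```text
time: 2.45
tool_pos: [0.3396, 0.2203, 0.3103]
eef_rot: [[1.0, 0.003, -0.0], [0.003, -1.0, 0.0], [-0.0, -0.0, -1.0]]
contact_force: [-0.0, 0.2, -0.9]
width: 0.0855
gripper_force: 0.0
```

```bash
python3 - <<'E'
from h import *
st(); c,K,A,e=grab("wrist","w2"); print(e,A.round(3))
cal=(K,A,e); print([proj(cal,p).round() for p in([.42,.225,.044],[.45,.138,0],[.45,.31,0],[.518,-.011,.122])])
tgt([.44,.04,.36],-90); tgt([.46,-.13,.36],-90,tgt([.44,.04,.36],-90))
E
```

```text
t 2.45 p [0.3396 0.2203 0.3103] yaw -89.82 tilt [-0.0003  0.0003] F [-0.   0.2 -0.9] w 0.0855 gf 0.0
[0.41563103 0.21974207 0.45240193] [[ 0.004  0.955  0.296]
 [-1.     0.004  0.002]
 [ 0.001 -0.296  0.955]]
[array([242.,  90.]), array([304.,  68.]), array([182.,  68.]), array([489., -18.])]
t [ 0.4996  0.9038 -0.249 ] r [-0.0003  0.0004  0.004 ]
t [ 0.4996  0.9038 -0.249 ] r [-0.0003  0.0004  0.004 ]
t [0.1  0.85 0.  ] r [0. 0. 0.]
```

>>> send_rows([
  {"hand": 1, "tx": 0.12, "ty": 0.22, "tz": -0.06, "rx": 0, "ry": 0, "rz": 0},
  {"hand": 1, "tx": 0.25, "ty": 0.45, "tz": -0.12, "rx": 0, "ry": 0, "rz": 0},
  {"hand": 1, "tx": 0.37, "ty": 0.67, "tz": -0.18, "rx": 0, "ry": 0, "rz": 0},
  {"hand": 1, "tx": 0.5, "ty": 0.9, "tz": -0.25, "rx": 0, "ry": 0, "rz": 0},
])

```text
time: 3.0
tool_pos: [0.4403, 0.0394, 0.3608]
eef_rot: [[1.0, 0.004, 0.0], [0.004, -1.0, 0.0], [0.0, -0.0, -1.0]]
contact_force: [1.2, 0.6, 0.1]
width: 0.0854
gripper_force: 0.0
```

>>> send_rows([
  {"hand": 1, "tx": 0.03, "ty": 0.25, "tz": 0, "rx": 0, "ry": 0, "rz": 0},
  {"hand": 1, "tx": 0.06, "ty": 0.5, "tz": 0, "rx": 0, "ry": 0, "rz": 0},
  {"hand": 1, "tx": 0.1, "ty": 0.75, "tz": 0, "rx": 0, "ry": 0, "rz": 0},
  {"hand": 1, "tx": 0.1, "ty": 0.75, "tz": 0, "rx": 0, "ry": 0, "rz": 0},
  {"hand": 1, "tx": 0.1, "ty": 0.75, "tz": 0, "rx": 0, "ry": 0, "rz": 0},
  {"hand": 1, "tx": 0.1, "ty": 0.75, "tz": 0, "rx": 0, "ry": 0, "rz": 0},
])

```text
time: 3.75
tool_pos: [0.4599, -0.1085, 0.3605]
eef_rot: [[1.0, 0.003, 0.0], [0.003, -1.0, 0.0], [0.0, -0.0, -1.0]]
contact_force: [0.3, -1.3, 0.9]
width: 0.0858
gripper_force: 0.0
```

```bash
python3 - <<'E'
from h import *
st(); c,K,A,e=grab("wrist","w3"); cal=(K,A,e)
print([proj(cal,p).round() for p in([.518,-.011,.122],[.575,-.272,0],[.62,-.272,.105],[.44,-.047,.06])])
a=cv2.imread("pics/w2.png")[25:155,150:350]; b=cv2.imread("pics/w3.png")[0:200]
a=cv2.resize(a,None,fx=2.2,fy=2.2,interpolation=cv2.INTER_CUBIC); b=cv2.resize(b,None,fx=1.5625,fy=1.5625,interpolation=cv2.INTER_CUBIC)
o=np.zeros((600,800,3),np.uint8); o[:286,:440]=a; o[287:287+312,:]=b[:312,:800]; cv2.imwrite("pics/v6.png",o)
E
```

```text
t 3.75 p [ 0.4599 -0.1085  0.3605] yaw -89.85 tilt [0.0003 0.0003] F [ 0.3 -1.3  0.9] w 0.0858 gf 0.0
[array([166., 109.]), array([351.,  68.]), array([384.,  20.]), array([205., 161.])]
```

View pics/v6.png

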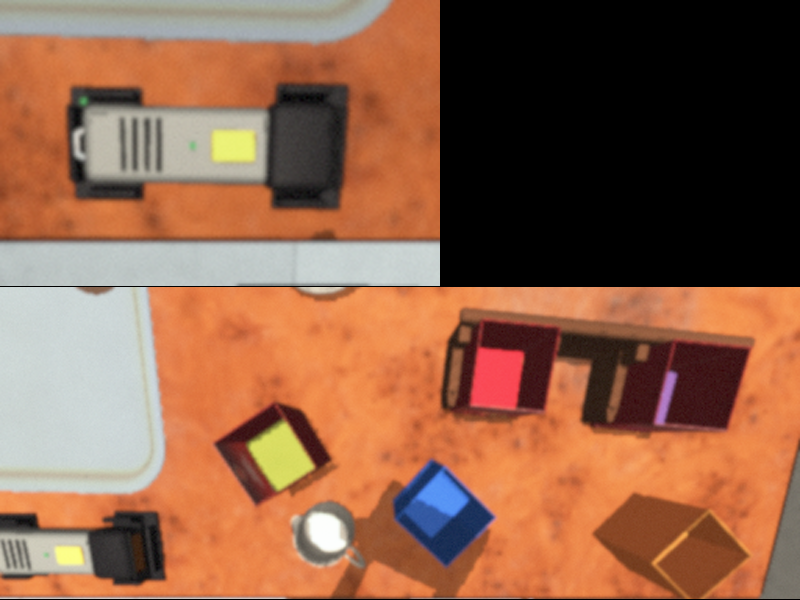

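The top inset shows the scanner's grey grip from (85,145) to (270,145), with the head ending at about (343,147). The lower inset shows the carton's top corners at L(215,441), T(279,403) and B(260,503), the neighbours' tops and the rack back edge from (462,309) to (753,338).

```bash
python3 - <<'E'
from h import *
S,D,W2,W3=ld("scene0"),ld("side0"),ld("w2"),ld("w3")
s=lambda u,v:(135+u/3,90+v/3); d=lambda u,v:(120+u/2.2,95+v/2.2)
w=lambda u,v:(u/1.5625,(v-287)/1.5625); q=lambda u,v:(150+u/2.2,25+v/2.2)
obs=[(S,s(357,362),(1,1,0)),(S,s(418,370),(-1,1,0)),(S,s(367,250),(1,-1,1)),(S,s(425,252),(-1,-1,1)),
(D,d(238,176),(-1,-1,1)),(D,d(287,170),(-1,1,1)),(D,d(250,265),(1,-1,0)),(D,d(298,258),(1,1,0))]
# W3: image right=-y, up=+x.
ow=[(W3,w(215,441),(-1,1,1)),(W3,w(279,403),(1,1,1)),(W3,w(260,503),(-1,-1,1)),(W3,w(327,463),(1,-1,1))]
def f(p,o):
    b=box(p,.03,.029,(0,.122)); return np.concatenate([proj(c,b[k])-x for c,x,k in o])
for o in(ow,obs+ow):
    r=least_squares(f,[.52,0,-1.05],args=(o,)); print("carton",r.x.round(4),r.fun.round(1)[-8:])
for n,cs in(("a",[(482,320),(559,328),(547,412),(470,409)]),("b",[(672,341),(749,347),(728,430),(655,425)])):
    P=[onz(W3,*w(*c),.122) for c in cs]; print(n,np.round(P,3)[:,:2].tolist(),np.mean(P,0).round(4))
for c in[(462,309),(753,338),(752,347),(461,321)]: print("back",onz(W3,*w(*c),.105).round(4))
for n,c,z in[("tail",(85,145),.03),("grip top L",(100,108),.044),("grip top R",(262,107),.044),("bot L",(100,183),.044),("bot R",(262,183),.044),("nose",(344,147),.045),("sticker",(234,146),.044),
 ("ch",(278,85),.033),("ch",(348,88),.033),("ch",(340,208),.033),("ch",(272,205),.033),("ct",(72,87),.033),("ct",(142,90),.033),("ct",(140,198),.033),("ct",(75,197),.033)]:
    print(n,onz(W2,*q(*c),z).round(4))
print("sticker w3",onz(W3,*w(69,556),.044))
print("jug",onz(W3,*w(323,527),.06),"blue",onz(W3,*w(442,513),.122),"tray edge",onz(W3,*w(160,440),0.01))
E
```

```text
carton [ 0.5208 -0.0196 -1.0112] [ 1.3  0.5  0.6 -3.   0.8  1.4 -2.7  1.3]
carton [ 0.52   -0.0175 -1.0246] [-0.4  0.7 -0.8 -2.2 -1.3  1.9 -4.5  2.4]
a [[0.615, -0.179], [0.61, -0.236], [0.552, -0.233], [0.554, -0.174]] [ 0.5828 -0.2057  0.122 ]
b [[0.602, -0.32], [0.598, -0.377], [0.54, -0.374], [0.543, -0.317]] [ 0.5706 -0.3472  0.122 ]
back [ 0.6258 -0.167   0.105 ]
back [ 0.6069 -0.3907  0.105 ]
back [ 0.6007 -0.3914  0.105 ]
back [ 0.6177 -0.1667  0.105 ]
tail [0.419  0.2967 0.03  ]
grip top L [0.4393 0.2844 0.044 ]
grip top R [0.4403 0.1906 0.044 ]
bot L [0.3973 0.2863 0.044 ]
bot R [0.3977 0.1895 0.044 ]
nose [0.4184 0.142  0.045 ]
sticker [0.4187 0.2065 0.044 ]
ch [0.4531 0.1807 0.033 ]
ch [0.4517 0.1394 0.033 ]
ch [0.3824 0.1399 0.033 ]
ch [0.384  0.1821 0.033 ]
ct [0.4515 0.3021 0.033 ]
ct [0.45   0.2609 0.033 ]
ct [0.3879 0.2638 0.033 ]
ct [0.3883 0.3039 0.033 ]
sticker w3 [0.41722719 0.20800029 0.044     ]
jug [ 0.45073941 -0.05068675  0.06      ] blue [ 0.47451561 -0.15599075  0.122     ] tray edge [0.5290789  0.11665083 0.01      ]
```

```bash
python3 - <<'E'
from h import *
c=tgt([.50,-.05,.27],-125); c=tgt([.52,-.018,.18],-148.6,c); c=tgt([.52,-.018,.08],-148.6,c)
c=tgt([.52,-.018,.095],-148.6,c); c=tgt([.532,-.005,.095],-120,c);c=tgt([.532,-.005,.08],-94.9,c)
E
```

```text
t [ 0.2012 -0.292   0.4528] r [-2.000e-04 -5.000e-04  7.812e-01]
t [-0.0099 -0.1884  0.45  ] r [0.     0.     0.5244]
t [0.  0.  0.5] r [0. 0. 0.]
t [ 0.     0.    -0.075] r [0. 0. 0.]
t [-0.0242 -0.0851  0.    ] r [ 0.      0.     -0.6356]
t [0.    0.    0.075] r [ 0.      0.     -0.5578]
```

>>> send_rows([
  {"hand": 1, "tx": 0.05, "ty": -0.07, "tz": 0.11, "rx": 0, "ry": 0, "rz": 0.2},
  {"hand": 1, "tx": 0.1, "ty": -0.15, "tz": 0.22, "rx": 0, "ry": 0, "rz": 0.4},
  {"hand": 1, "tx": 0.15, "ty": -0.22, "tz": 0.34, "rx": 0, "ry": 0, "rz": 0.6},
  {"hand": 1, "tx": 0.2, "ty": -0.29, "tz": 0.45, "rx": 0, "ry": 0, "rz": 0.78},
  {"hand": 1, "tx": 0.2, "ty": -0.29, "tz": 0.45, "rx": 0, "ry": 0, "rz": 0.78},
])

```text
time: 4.42
tool_pos: [0.499, -0.0499, 0.2689]
eef_rot: [[0.821, -0.571, -0.003], [-0.571, -0.821, 0.001], [-0.003, 0.001, -1.0]]
contact_force: [-0.0, -0.2, 0.9]
width: 0.0853
gripper_force: 0.0
```

>>> send_rows([
  {"hand": 1, "tx": 0, "ty": -0.06, "tz": 0.15, "rx": 0, "ry": 0, "rz": 0.18},
  {"hand": 1, "tx": 0, "ty": -0.13, "tz": 0.3, "rx": 0, "ry": 0, "rz": 0.36},
  {"hand": 1, "tx": -0.01, "ty": -0.19, "tz": 0.45, "rx": 0, "ry": 0, "rz": 0.525},
  {"hand": 1, "tx": -0.01, "ty": -0.19, "tz": 0.45, "rx": 0, "ry": 0, "rz": 0.525},
  {"hand": 1, "tx": -0.01, "ty": -0.19, "tz": 0.45, "rx": 0, "ry": 0, "rz": 0.525},
  {"hand": 1, "tx": -0.01, "ty": -0.19, "tz": 0.45, "rx": 0, "ry": 0, "rz": 0.525},
])

```text
time: 5.18
tool_pos: [0.521, -0.0204, 0.1822]
eef_rot: [[0.521, -0.854, 0.003], [-0.854, -0.521, -0.001], [0.003, -0.002, -1.0]]
contact_force: [-0.3, -0.6, 0.6]
width: 0.0853
gripper_force: 0.0
```

```bash
python3 - <<'E'
from h import *
st(); grab("side","s2");grab("scene","sc2"); grab("wrist","w4")
t=tgt([.52,-.018,.08],-148.6)
ims=[cv2.resize(x,(400,300)) for x in(cv2.imread("pics/s2.png")[100:280,140:380],cv2.imread("pics/sc2.png")[110:245,180:360],cv2.imread("pics/w4.png"))]
o=np.vstack([np.hstack(ims[:2]),np.hstack([ims[2],ims[2]*0])]); cv2.imwrite("pics/v7.png",o)
E
```

```text
t 5.17 p [ 0.521  -0.0204  0.1822] yaw -148.61 tilt [ 0.0031 -0.001 ] F [-0.3 -0.6  0.6] w 0.0853 gf 0.0
t [-0.011  -0.0026  0.507 ] r [-0.0016 -0.0018 -0.0018]
```

View pics/v7.png

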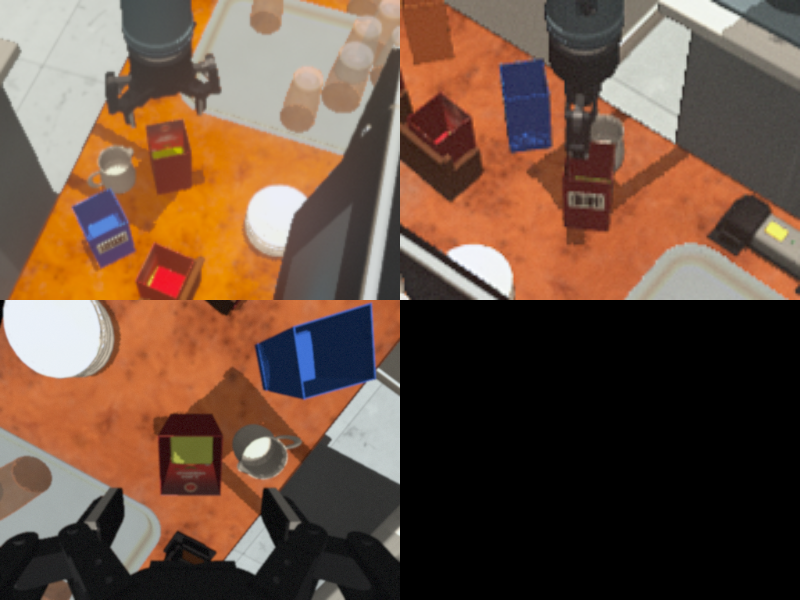

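Both side views and the wrist view show the carton with its barcode centred below the fingers (wrist quad: left edge 160, right edge 220, between the fingers at 110 and 275), with its faces parallel to the pads. Before descending I check the offset along the pads.

```bash
python3 - <<'E'
from h import *
W=ld("w4"); k=512/400
P=[onz(W,u*k,(v-300)*k,.122) for u,v in((160,493),(220,495))]; print(np.round(P,4))
a=np.radians(-58.6); R=np.array([[np.cos(a),-np.sin(a)],[np.sin(a),np.cos(a)]])
m=np.mean(P,0)[:2]; print("centre from front edge",m+R@[.03,0])
b=box((.52,-.018,a),.03,.029,(0,.122))
for i in b: print(i,(proj(W,b[i])/k+[0,300]).round(0))
E
```

```text
[[ 0.5301  0.024   0.122 ]
 [ 0.4799 -0.0041  0.122 ]]
centre from front edge [ 0.52066349 -0.01564546]
(-1, -1, 0) [212. 452.]
(-1, -1, 1) [222. 492.]
(-1, 1, 0) [172. 452.]
(-1, 1, 1) [162. 492.]
(1, -1, 0) [213. 411.]
(1, -1, 1) [225. 431.]
(1, 1, 0) [171. 411.]
(1, 1, 1) [159. 431.]
```

>>> send_rows([
  {"hand": 1, "tx": -0.01, "ty": 0, "tz": 0.17, "rx": 0, "ry": 0, "rz": 0.02},
  {"hand": 1, "tx": -0.012, "ty": 0, "tz": 0.34, "rx": 0, "ry": 0, "rz": 0.02},
  {"hand": 1, "tx": -0.012, "ty": 0, "tz": 0.51, "rx": 0, "ry": 0, "rz": 0.02},
  {"hand": 1, "tx": -0.012, "ty": 0, "tz": 0.51, "rx": 0, "ry": 0, "rz": 0.02},
  {"hand": -1, "tx": -0.012, "ty": 0, "tz": 0.51, "rx": 0, "ry": 0, "rz": 0.02},
  {"hand": -1, "tx": -0.012, "ty": 0, "tz": 0.51, "rx": 0, "ry": 0, "rz": 0.02},
  {"hand": -1, "tx": -0.012, "ty": 0, "tz": 0.51, "rx": 0, "ry": 0, "rz": 0.02},
  {"hand": -1, "tx": -0.012, "ty": 0, "tz": 0.51, "rx": 0, "ry": 0, "rz": 0.02},
  {"hand": -1, "tx": -0.012, "ty": 0, "tz": 0.51, "rx": 0, "ry": 0, "rz": 0.02},
  {"hand": -1, "tx": -0.012, "ty": 0, "tz": 0.51, "rx": 0, "ry": 0, "rz": 0.02},
], squeeze=30)

```text
time: 6.58
tool_pos: [0.5204, -0.018, 0.0801]
eef_rot: [[0.506, -0.863, 0.004], [-0.863, -0.506, -0.001], [0.003, -0.003, -1.0]]
contact_force: [0.3, -0.4, 7.0]
width: 0.0585
gripper_force: 33.5
```

```bash
python3 - <<'E'
from h import *
st(); s=ctrl.state(); c=tgt([.52,-.016,.09],-149.5); p=np.array(s["tool_pos"])
c=tgt([.533,-.005,p[2]+.012],-120); c=tgt([.533,-.005,p[2]+.001],-94.9,c)
E
```

```text
t 6.58 p [ 0.5204 -0.018   0.0801] yaw -149.6 tilt [ 0.0038 -0.001 ] F [ 0.3 -0.4  7. ] w 0.0585 gf 33.5
t [-0.0093 -0.0035 -0.0493] r [-0.0036 -0.0036 -0.0023]
t [-0.0238 -0.0874 -0.0598] r [-0.0025 -0.0045 -0.6579]
t [0.    0.    0.055] r [ 0.      0.     -0.5578]
```

>>> send_rows([
  {"hand": -1, "tx": 0, "ty": 0, "tz": -0.03, "rx": 0, "ry": 0, "rz": 0},
  {"hand": -1, "tx": 0, "ty": 0, "tz": -0.06, "rx": 0, "ry": 0, "rz": 0},
  {"hand": -1, "tx": -0.01, "ty": -0.05, "tz": -0.06, "rx": 0, "ry": 0, "rz": -0.1},
  {"hand": -1, "tx": -0.024, "ty": -0.087, "tz": -0.06, "rx": 0, "ry": 0, "rz": -0.25},
  {"hand": -1, "tx": -0.024, "ty": -0.087, "tz": -0.06, "rx": 0, "ry": 0, "rz": -0.4},
  {"hand": -1, "tx": -0.024, "ty": -0.087, "tz": -0.06, "rx": 0, "ry": 0, "rz": -0.55},
  {"hand": -1, "tx": -0.024, "ty": -0.087, "tz": -0.06, "rx": 0, "ry": 0, "rz": -0.7},
  {"hand": -1, "tx": -0.024, "ty": -0.087, "tz": -0.06, "rx": 0, "ry": 0, "rz": -0.85},
  {"hand": -1, "tx": -0.024, "ty": -0.087, "tz": -0.06, "rx": 0, "ry": 0, "rz": -1},
  {"hand": -1, "tx": -0.024, "ty": -0.087, "tz": -0.06, "rx": 0, "ry": 0, "rz": -1},
  {"hand": -1, "tx": -0.024, "ty": -0.087, "tz": -0.06, "rx": 0, "ry": 0, "rz": -1},
])

```text
time: 7.95
tool_pos: [0.5314, -0.0047, 0.0904]
eef_rot: [[0.967, -0.254, -0.0], [-0.254, -0.967, 0.0], [-0.0, 0.0, -1.0]]
contact_force: [-0.0, -0.2, -0.9]
width: 0.0585
gripper_force: 33.0
```

```bash
python3 - <<'E'
from h import *
st(); tgt([.533,-.005,.081],-94.9)
E
```

```text
t 7.95 p [ 0.5314 -0.0047  0.0904] yaw -104.74 tilt [-0.0001  0.    ] F [-0.  -0.2 -0.9] w 0.0585 gf 33.0
t [ 0.0083 -0.0004  0.0469] r [ 0.000e+00  2.000e-04 -2.187e-01]
```

>>> send_rows([
  {"hand": -1, "tx": 0.008, "ty": 0, "tz": 0, "rx": 0, "ry": 0, "rz": -0.11},
  {"hand": -1, "tx": 0.008, "ty": 0, "tz": 0, "rx": 0, "ry": 0, "rz": -0.22},
  {"hand": -1, "tx": 0.008, "ty": 0, "tz": 0.02, "rx": 0, "ry": 0, "rz": -0.22},
  {"hand": -1, "tx": 0.008, "ty": 0, "tz": 0.04, "rx": 0, "ry": 0, "rz": -0.22},
  {"hand": -1, "tx": 0.008, "ty": 0, "tz": 0.052, "rx": 0, "ry": 0, "rz": -0.22},
  {"hand": -1, "tx": 0.008, "ty": 0, "tz": 0.052, "rx": 0, "ry": 0, "rz": -0.22},
  {"hand": -1, "tx": 0.008, "ty": 0, "tz": 0.052, "rx": 0, "ry": 0, "rz": -0.22},
])

```text
time: 8.82
tool_pos: [0.533, -0.005, 0.0801]
eef_rot: [[0.997, -0.083, 0.0], [-0.083, -0.997, 0.0], [0.0, -0.0, -1.0]]
contact_force: [-0.8, 0.7, 2.8]
width: 0.0582
gripper_force: 32.3
```

```bash
python3 - <<'E'
from h import *
st()
E
```

```text
t 8.82 p [ 0.533  -0.005   0.0801] yaw -94.74 tilt [0.0002 0.0001] F [-0.8  0.7  2.8] w 0.0582 gf 32.3
```

>>> send_rows([
  {"hand": 1, "tx": 0, "ty": 0, "tz": 0, "rx": 0, "ry": 0, "rz": 0},
  {"hand": 1, "tx": 0, "ty": 0, "tz": 0, "rx": 0, "ry": 0, "rz": 0},
  {"hand": 1, "tx": 0, "ty": 0, "tz": 0, "rx": 0, "ry": 0, "rz": 0},
  {"hand": 1, "tx": 0, "ty": 0, "tz": 0, "rx": 0, "ry": 0, "rz": 0},
  {"hand": 1, "tx": 0, "ty": 0, "tz": -0.1, "rx": 0, "ry": 0, "rz": 0},
  {"hand": 1, "tx": 0, "ty": 0, "tz": -0.3, "rx": 0, "ry": 0, "rz": 0},
  {"hand": 1, "tx": 0, "ty": 0, "tz": -0.6, "rx": 0, "ry": 0, "rz": 0},
  {"hand": 1, "tx": 0, "ty": 0, "tz": -0.9, "rx": 0, "ry": 0, "rz": 0},
  {"hand": 1, "tx": 0, "ty": 0, "tz": -0.9, "rx": 0, "ry": 0, "rz": 0},
])

```text
time: 9.95
tool_pos: [0.5359, -0.0056, 0.2656]
eef_rot: [[0.997, -0.082, 0.011], [-0.082, -0.997, -0.002], [0.011, 0.002, -1.0]]
contact_force: [0.2, 1.0, -0.0]
width: 0.0857
gripper_force: 0.0
```

```bash
python3 - <<'E'
from h import *
st(); grab("scene","sc3"); grab("side","s3"); grab("wrist","w5")
c=tgt([.49,.08,.26],-55); c=tgt([.44,.16,.22],-20,c); c=tgt([.4185,.2205,.15],0,c)
E
```

```text
t 9.95 p [ 0.5359 -0.0056  0.2656] yaw -94.71 tilt [ 0.0111 -0.0025] F [ 0.2  1.  -0. ] w 0.0857 gf 0.0
t [-0.2462 -0.4059 -0.0044] r [-8.000e-04  1.600e-03 -8.826e-01]
t [ 0.0246 -0.4711  0.2   ] r [ 0.      0.     -0.7778]
t [ 0.2475 -0.2045  0.35  ] r [ 0.      0.     -0.4444]
```

>>> send_rows([
  {"hand": 1, "tx": -0.06, "ty": -0.1, "tz": 0, "rx": 0, "ry": 0, "rz": -0.22},
  {"hand": 1, "tx": -0.12, "ty": -0.2, "tz": 0, "rx": 0, "ry": 0, "rz": -0.44},
  {"hand": 1, "tx": -0.18, "ty": -0.3, "tz": 0, "rx": 0, "ry": 0, "rz": -0.66},
  {"hand": 1, "tx": -0.245, "ty": -0.405, "tz": 0, "rx": 0, "ry": 0, "rz": -0.88},
])

```text
time: 10.6
tool_pos: [0.4894, 0.0803, 0.2576]
eef_rot: [[0.817, 0.576, -0.004], [0.576, -0.817, 0.0], [-0.003, -0.003, -1.0]]
contact_force: [1.1, 0.6, 0.7]
width: 0.0853
gripper_force: 0.0
```

>>> send_rows([
  {"hand": 1, "tx": 0.01, "ty": -0.12, "tz": 0.05, "rx": 0, "ry": 0, "rz": -0.2},
  {"hand": 1, "tx": 0.01, "ty": -0.24, "tz": 0.1, "rx": 0, "ry": 0, "rz": -0.4},
  {"hand": 1, "tx": 0.02, "ty": -0.36, "tz": 0.15, "rx": 0, "ry": 0, "rz": -0.6},
  {"hand": 1, "tx": 0.025, "ty": -0.47, "tz": 0.2, "rx": 0, "ry": 0, "rz": -0.78},
])

```text
time: 11.1
tool_pos: [0.4394, 0.1602, 0.2175]
eef_rot: [[0.338, 0.941, -0.004], [0.941, -0.338, -0.0], [-0.002, -0.004, -1.0]]
contact_force: [-0.3, 0.2, -0.2]
width: 0.0856
gripper_force: 0.0
```

>>> send_rows([
  {"hand": 1, "tx": 0.08, "ty": -0.07, "tz": 0.12, "rx": 0, "ry": 0, "rz": -0.22},
  {"hand": 1, "tx": 0.16, "ty": -0.14, "tz": 0.24, "rx": 0, "ry": 0, "rz": -0.445},
  {"hand": 1, "tx": 0.25, "ty": -0.205, "tz": 0.35, "rx": 0, "ry": 0, "rz": -0.445},
  {"hand": 1, "tx": 0.25, "ty": -0.205, "tz": 0.35, "rx": 0, "ry": 0, "rz": -0.445},
  {"hand": 1, "tx": 0.25, "ty": -0.205, "tz": 0.35, "rx": 0, "ry": 0, "rz": -0.445},
  {"hand": 1, "tx": 0.25, "ty": -0.205, "tz": 0.35, "rx": 0, "ry": 0, "rz": -0.445},
])

```text
time: 11.85
tool_pos: [0.4204, 0.2201, 0.1504]
eef_rot: [[0.001, 1.0, 0.001], [1.0, -0.001, -0.0], [-0.0, 0.001, -1.0]]
contact_force: [0.5, 0.5, -0.4]
width: 0.0857
gripper_force: 0.0
```

```bash
python3 - <<'E'
from h import *
st(); grab("wrist","w6")
tgt([.4185,.2205,.012],0)
a=cv2.imread("pics/w6.png"); b=cv2.imread("pics/w5.png"); c=cv2.imread("pics/sc3.png")[110:245,180:360]
o=np.zeros((600,800,3),np.uint8); o[:300,:400]=cv2.resize(a,(400,300)); o[:300,400:]=cv2.resize(b,(400,300)); o[300:,:400]=cv2.resize(c,(400,300))
o[300:,400:]=cv2.resize(cv2.imread("pics/s3.png")[100:280,140:380],(400,300)); cv2.imwrite("pics/v8.png",o)
E
```

```text
t 11.85 p [0.4204 0.2201 0.1504] yaw -0.04 tilt [ 0.001 -0.   ] F [ 0.5  0.5 -0.4] w 0.0857 gf 0.0
t [ 0.0017 -0.0105  0.6924] r [ 0.0015 -0.0001 -0.001 ]
```

View pics/v8.png

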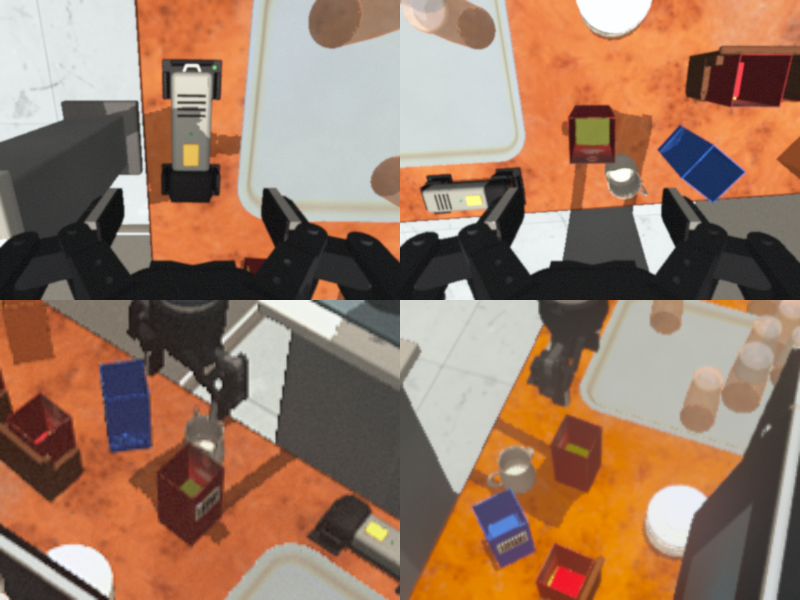

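The barcode now faces +y towards the scanner, jug and neighbours are undisturbed, and the scanner lies centred between the fingers at wrist column 192. I check the numbers before descending.

```bash
python3 - <<'E'
from h import *
k=512/400; W=ld("w6")
f=lambda c,u,v,z:onz(c,u*k,v*k,z).round(4)
for n,u,v,z in[("gripL",173,90,.044),("gripR",213,90,.044),("gripL2",173,160,.044),("gripR2",211,160,.044),("tail",192,72,.044),("g/h",192,165,.044),("nose",190,199,.048),("sticker",191,155,.044)]: print(n,f(W,u,v,z))
W=ld("w5"); print("carton front edge",f(W,571-400,162,.122),f(W,615-400,162,.122))
b=box((.533,-.005,np.radians(-4.74)),.03,.029,(0,.122))
for i in b:
    if i[2]==1: print(i,(proj(W,b[i])/k+[400,0]).round(0),"scene",((proj(ld("sc3"),b[i])-[180,110])*[400/180,300/135]+[0,300]).round(0))
E
```

```text
gripL [0.4011 0.2781 0.044 ]
gripR [0.4424 0.2781 0.044 ]
gripL2 [0.3993 0.2011 0.044 ]
gripR2 [0.4421 0.2011 0.044 ]
tail [0.4207 0.2958 0.044 ]
g/h [0.4207 0.1951 0.044 ]
nose [0.4183 0.1539 0.048 ]
sticker [0.4196 0.2071 0.044 ]
carton front edge [0.5035 0.0237 0.122 ] [ 0.4989 -0.0323  0.122 ]
(-1, -1, 1) [614. 161.] scene [184. 443.]
(-1, 1, 1) [569. 161.] scene [219. 469.]
(1, -1, 1) [616. 114.] scene [151. 473.]
(1, 1, 1) [567. 114.] scene [186. 500.]
```

>>> send_rows([
  {"hand": 1, "tx": 0, "ty": -0.005, "tz": 0.25, "rx": 0, "ry": 0, "rz": 0},
  {"hand": 1, "tx": 0, "ty": -0.005, "tz": 0.45, "rx": 0, "ry": 0, "rz": 0},
  {"hand": 1, "tx": 0, "ty": -0.005, "tz": 0.6, "rx": 0, "ry": 0, "rz": 0},
  {"hand": 1, "tx": 0, "ty": -0.005, "tz": 0.69, "rx": 0, "ry": 0, "rz": 0},
  {"hand": 1, "tx": 0, "ty": -0.005, "tz": 0.69, "rx": 0, "ry": 0, "rz": 0},
  {"hand": 1, "tx": 0, "ty": -0.005, "tz": 0.69, "rx": 0, "ry": 0, "rz": 0},
])

```text
time: 12.65
tool_pos: [0.4197, 0.2206, 0.0128]
eef_rot: [[0.0, 1.0, 0.002], [1.0, -0.0, 0.0], [0.0, 0.002, -1.0]]
contact_force: [0.7, 0.9, 0.3]
width: 0.0852
gripper_force: 0.0
```

>>> send_rows([
  {"hand": -1, "tx": 0, "ty": 0, "tz": 0, "rx": 0, "ry": 0, "rz": 0},
  {"hand": -1, "tx": 0, "ty": 0, "tz": 0, "rx": 0, "ry": 0, "rz": 0},
  {"hand": -1, "tx": 0, "ty": 0, "tz": 0, "rx": 0, "ry": 0, "rz": 0},
  {"hand": -1, "tx": 0, "ty": 0, "tz": 0, "rx": 0, "ry": 0, "rz": 0},
  {"hand": -1, "tx": 0, "ty": 0, "tz": 0, "rx": 0, "ry": 0, "rz": 0},
  {"hand": -1, "tx": 0, "ty": 0, "tz": 0, "rx": 0, "ry": 0, "rz": 0},
  {"hand": -1, "tx": 0, "ty": 0, "tz": 0, "rx": 0, "ry": 0, "rz": 0},
], squeeze=40)

```text
time: 13.52
tool_pos: [0.4193, 0.2208, 0.0127]
eef_rot: [[-0.0, 1.0, 0.001], [1.0, 0.0, 0.0], [0.0, 0.001, -1.0]]
contact_force: [-0.2, 0.0, 6.3]
width: 0.0434
gripper_force: 41.8
```

```bash
python3 - <<'E'
from h import *
st(); c=tgt([.4195,.22,.102],0); c=tgt([.505,.21,.102],-3,c); c=tgt([.55,.199,.056],-4.74,c)
E
```

```text
t 13.53 p [0.4193 0.2208 0.0127] yaw 0.02 tilt [0.0014 0.0003] F [-0.2  0.   6.3] w 0.0434 gf 41.8
t [-0.0041  0.0015 -0.4466] r [ 0.0018 -0.0004  0.0003]
t [-0.05    0.4275  0.    ] r [0.     0.     0.0667]
t [-0.0431  0.2276  0.23  ] r [0.     0.     0.0387]
```

>>> send_rows([
  {"hand": -1, "tx": 0, "ty": 0, "tz": -0.05, "rx": 0, "ry": 0, "rz": 0},
  {"hand": -1, "tx": 0, "ty": 0, "tz": -0.15, "rx": 0, "ry": 0, "rz": 0},
  {"hand": -1, "tx": 0, "ty": 0, "tz": -0.3, "rx": 0, "ry": 0, "rz": 0},
  {"hand": -1, "tx": 0, "ty": 0, "tz": -0.4, "rx": 0, "ry": 0, "rz": 0},
  {"hand": -1, "tx": -0.02, "ty": 0.12, "tz": -0.4, "rx": 0, "ry": 0, "rz": 0.02},
  {"hand": -1, "tx": -0.04, "ty": 0.26, "tz": -0.38, "rx": 0, "ry": 0, "rz": 0.04},
  {"hand": -1, "tx": -0.07, "ty": 0.4, "tz": -0.33, "rx": 0, "ry": 0, "rz": 0.06},
  {"hand": -1, "tx": -0.09, "ty": 0.53, "tz": -0.28, "rx": 0, "ry": 0, "rz": 0.08},
  {"hand": -1, "tx": -0.1, "ty": 0.62, "tz": -0.23, "rx": 0, "ry": 0, "rz": 0.105},
  {"hand": -1, "tx": -0.109, "ty": 0.653, "tz": -0.217, "rx": 0, "ry": 0, "rz": 0.105},
  {"hand": -1, "tx": -0.109, "ty": 0.653, "tz": -0.217, "rx": 0, "ry": 0, "rz": 0.105},
  {"hand": -1, "tx": -0.109, "ty": 0.653, "tz": -0.217, "rx": 0, "ry": 0, "rz": 0.105},
  {"hand": -1, "tx": -0.109, "ty": 0.653, "tz": -0.217, "rx": 0, "ry": 0, "rz": 0.105},
])

```text
time: 15.15
tool_pos: [0.5488, 0.1992, 0.0558]
eef_rot: [[0.082, 0.997, 0.0], [0.997, -0.082, 0.0], [0.0, 0.0, -1.0]]
contact_force: [0.2, -0.2, -2.2]
width: 0.0436
gripper_force: 41.0
```

```bash
python3 - <<'E'
from h import *
st(); grab("scene","sc4"); grab("side","s4"); c=tgt([.55,.1988,.0567],-4.74)
a=cv2.imread("pics/sc4.png")[130:280,210:410]; b=cv2.imread("pics/s4.png")[90:240,180:380]
o=np.vstack([cv2.resize(x,(400,300),interpolation=cv2.INTER_CUBIC) for x in(a,b)]); cv2.imwrite("pics/v9.png",o)
E
```

```text
t 15.15 p [0.5488 0.1992 0.0558] yaw -4.68 tilt [0.0002 0.0001] F [ 0.2 -0.2 -2.2] w 0.0436 gf 41.0
t [-0.001   0.0049 -0.005 ] r [ 0.0004 -0.0001  0.0011]
```

View pics/v9.png

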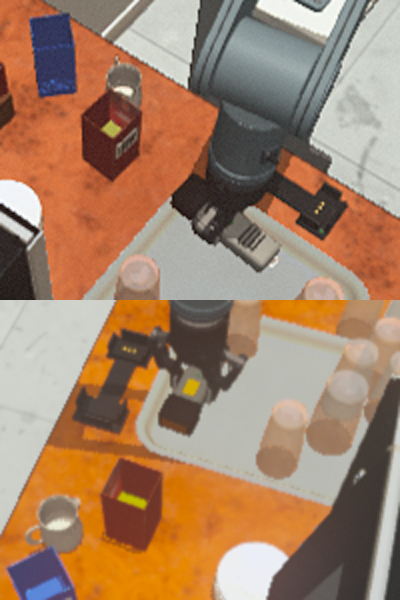

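The scanner is off its rest, with its head pointing at the carton's label at (127,143). I check the label and nose positions numerically.

```bash
python3 - <<'E'
from h import *
S=ld("sc4");D=ld("s4"); v=lambda c,P,o,dy:((proj(c,P)-o)*2+[0,dy]).round(0)
print("label pred",v(S,[.5354,.0244,.075],[210,130],0))
a=np.radians(-94.68); x=np.array([np.cos(a),np.sin(a),0]); O=np.array([.5488,.1992,.0573])
y=np.array([-x[1],x[0],0])
print("nose top corners pred",[ (v(S,O+.075*x+s*.026*y+[0,0,.034],[210,130],0),v(D,O+.075*x+s*.026*y+[0,0,.034],[180,90],300)) for s in(-1,1)])
print("grip/head",[v(D,O+.033*x+s*.026*y+[0,0,.034],[180,90],300) for s in(-1,1)])
w=O+.075*x+[0,0,.017]; d=np.array([.5354,.0244,.075])-w; print("rel",d@x,d@y,d[2])
E
```

```text
label pred [122. 144.]
nose top corners pred [(array([192., 169.]), array([155., 412.])), (array([167., 194.]), array([191., 425.]))]
grip/head [array([167., 390.]), array([202., 402.])]
rel 0.10031051841536172 0.0009067154664580126 0.0006999999999999923
```

>>> send_rows([
  {"hand": -1, "tx": 0, "ty": 0, "tz": 0, "rx": 0, "ry": 0, "rz": 0},
  {"hand": -1, "tx": 0, "ty": 0, "tz": 0, "rx": 0, "ry": 0, "rz": 0},
  {"hand": -1, "tx": 0, "ty": 0, "tz": 0, "rx": 0, "ry": 0, "rz": 0},
  {"hand": -1, "tx": 0, "ty": 0, "tz": 0, "rx": 0, "ry": 0, "rz": 0},
  {"hand": -1, "tx": 0, "ty": 0, "tz": 0, "rx": 0, "ry": 0, "rz": 0},
  {"hand": -1, "tx": 0, "ty": 0, "tz": 0, "rx": 0, "ry": 0, "rz": 0},
  {"hand": -1, "tx": 0, "ty": 0, "tz": 0, "rx": 0, "ry": 0, "rz": 0},
  {"hand": -1, "tx": 0, "ty": 0, "tz": 0, "rx": 0, "ry": 0, "rz": 0},
  {"hand": -1, "tx": 0, "ty": 0, "tz": 0, "rx": 0, "ry": 0, "rz": 0},
  {"hand": -1, "tx": 0, "ty": 0, "tz": 0, "rx": 0, "ry": 0, "rz": 0},
  {"hand": -1, "tx": 0, "ty": 0, "tz": 0, "rx": 0, "ry": 0, "rz": 0},
  {"hand": -1, "tx": 0, "ty": 0, "tz": 0, "rx": 0, "ry": 0, "rz": 0},
  {"hand": -1, "tx": 0, "ty": 0, "tz": 0, "rx": 0, "ry": 0, "rz": 0},
  {"hand": -1, "tx": 0, "ty": 0, "tz": 0, "rx": 0, "ry": 0, "rz": 0},
  {"hand": -1, "tx": 0, "ty": 0, "tz": 0, "rx": 0, "ry": 0, "rz": 0},
  {"hand": -1, "tx": 0, "ty": 0, "tz": 0, "rx": 0, "ry": 0, "rz": 0},
  {"hand": -1, "tx": 0, "ty": 0, "tz": 0, "rx": 0, "ry": 0, "rz": 0},
  {"hand": -1, "tx": 0, "ty": 0, "tz": 0, "rx": 0, "ry": 0, "rz": 0},
])

```text
time: 17.5
tool_pos: [0.5493, 0.1989, 0.0553]
eef_rot: [[0.082, 0.997, -0.0], [0.997, -0.082, 0.0], [0.0, -0.0, -1.0]]
contact_force: [-0.2, -0.1, -1.6]
width: 0.0435
gripper_force: 41.0
```

```bash
python3 - <<'E'
from h import *
st(); c=tgt([.4194,.2207,.10],0); tgt([.4194,.2207,.0132],0,c)
E
```

```text
t 17.5 p [0.5493 0.1989 0.0553] yaw -4.71 tilt [-0.0001  0.    ] F [-0.2 -0.1 -1.6] w 0.0435 gf 41.0
t [ 0.0552 -0.6563 -0.2235] r [-1.000e-04 -0.000e+00 -1.048e-01]
t [0.    0.    0.434] r [0. 0. 0.]
```

Held still for 2.3 s. Now back above the rest, then lower.

>>> send_rows([
  {"hand": -1, "tx": 0.01, "ty": -0.1, "tz": -0.1, "rx": 0, "ry": 0, "rz": 0},
  {"hand": -1, "tx": 0.02, "ty": -0.22, "tz": -0.22, "rx": 0, "ry": 0, "rz": -0.03},
  {"hand": -1, "tx": 0.03, "ty": -0.36, "tz": -0.22, "rx": 0, "ry": 0, "rz": -0.06},
  {"hand": -1, "tx": 0.04, "ty": -0.5, "tz": -0.22, "rx": 0, "ry": 0, "rz": -0.09},
  {"hand": -1, "tx": 0.05, "ty": -0.61, "tz": -0.22, "rx": 0, "ry": 0, "rz": -0.105},
  {"hand": -1, "tx": 0.055, "ty": -0.656, "tz": -0.22, "rx": 0, "ry": 0, "rz": -0.105},
  {"hand": -1, "tx": 0.055, "ty": -0.656, "tz": -0.22, "rx": 0, "ry": 0, "rz": -0.105},
  {"hand": -1, "tx": 0.055, "ty": -0.656, "tz": -0.22, "rx": 0, "ry": 0, "rz": -0.105},
  {"hand": -1, "tx": 0.055, "ty": -0.656, "tz": -0.22, "rx": 0, "ry": 0, "rz": -0.105},
  {"hand": -1, "tx": 0.055, "ty": -0.656, "tz": -0.22, "rx": 0, "ry": 0, "rz": -0.105},
])

```text
time: 18.75
tool_pos: [0.4199, 0.2205, 0.0992]
eef_rot: [[0.0, 1.0, -0.0], [1.0, -0.0, -0.0], [-0.0, -0.0, -1.0]]
contact_force: [-0.6, 0.4, -2.2]
width: 0.0437
gripper_force: 41.5
```

```bash
python3 - <<'E'
from h import *
st(); tgt([.4194,.2207,.0132],0)
E
```

```text
t 18.75 p [0.4199 0.2205 0.0992] yaw -0.02 tilt [-0.0001 -0.    ] F [-0.6  0.4 -2.2] w 0.0437 gf 41.5
t [ 0.0011 -0.0026  0.43  ] r [-0.0001  0.0001 -0.0004]
```

>>> send_rows([
  {"hand": -1, "tx": 0.001, "ty": -0.003, "tz": 0.1, "rx": 0, "ry": 0, "rz": 0},
  {"hand": -1, "tx": 0.001, "ty": -0.003, "tz": 0.2, "rx": 0, "ry": 0, "rz": 0},
  {"hand": -1, "tx": 0.001, "ty": -0.003, "tz": 0.28, "rx": 0, "ry": 0, "rz": 0},
  {"hand": -1, "tx": 0.001, "ty": -0.003, "tz": 0.34, "rx": 0, "ry": 0, "rz": 0},
  {"hand": -1, "tx": 0.001, "ty": -0.003, "tz": 0.38, "rx": 0, "ry": 0, "rz": 0},
  {"hand": -1, "tx": 0.001, "ty": -0.003, "tz": 0.41, "rx": 0, "ry": 0, "rz": 0},
  {"hand": -1, "tx": 0.001, "ty": -0.003, "tz": 0.428, "rx": 0, "ry": 0, "rz": 0},
  {"hand": -1, "tx": 0.001, "ty": -0.003, "tz": 0.428, "rx": 0, "ry": 0, "rz": 0},
  {"hand": -1, "tx": 0.001, "ty": -0.003, "tz": 0.428, "rx": 0, "ry": 0, "rz": 0},
])

```text
time: 19.88
tool_pos: [0.4192, 0.2209, 0.014]
eef_rot: [[-0.0, 1.0, 0.001], [1.0, 0.0, 0.0], [0.0, 0.001, -1.0]]
contact_force: [0.2, -0.0, -0.8]
width: 0.0431
gripper_force: 41.6
```

```bash
python3 - <<'E'
from h import *
st()
E
```

```text
t 19.88 p [0.4192 0.2209 0.014 ] yaw 0.01 tilt [0.0006 0.0002] F [ 0.2 -0.  -0.8] w 0.0431 gf 41.6
```

>>> send_rows([
  {"hand": 1, "tx": 0, "ty": 0, "tz": 0, "rx": 0, "ry": 0, "rz": 0},
  {"hand": 1, "tx": 0, "ty": 0, "tz": 0, "rx": 0, "ry": 0, "rz": 0},
  {"hand": 1, "tx": 0, "ty": 0, "tz": 0, "rx": 0, "ry": 0, "rz": 0},
  {"hand": 1, "tx": 0, "ty": 0, "tz": 0, "rx": 0, "ry": 0, "rz": 0},
  {"hand": 1, "tx": 0, "ty": 0, "tz": 0, "rx": 0, "ry": 0, "rz": 0},
  {"hand": 1, "tx": 0, "ty": 0, "tz": -0.1, "rx": 0, "ry": 0, "rz": 0},
  {"hand": 1, "tx": 0, "ty": 0, "tz": -0.3, "rx": 0, "ry": 0, "rz": 0},
  {"hand": 1, "tx": 0, "ty": 0, "tz": -0.6, "rx": 0, "ry": 0, "rz": 0},
  {"hand": 1, "tx": 0, "ty": 0, "tz": -0.9, "rx": 0, "ry": 0, "rz": 0},
  {"hand": 1, "tx": 0, "ty": 0, "tz": -1, "rx": 0, "ry": 0, "rz": 0},
  {"hand": 1, "tx": 0, "ty": 0, "tz": -1, "rx": 0, "ry": 0, "rz": 0},
  {"hand": 1, "tx": 0, "ty": 0, "tz": -1, "rx": 0, "ry": 0, "rz": 0},
])

```text
time: 21.38
tool_pos: [0.418, 0.2206, 0.2123]
eef_rot: [[-0.0, 1.0, -0.002], [1.0, 0.0, -0.001], [-0.001, -0.002, -1.0]]
contact_force: [-0.3, -0.6, 0.7]
width: 0.0857
gripper_force: 0.0
```

```bash
python3 - <<'E'
from h import *
st(); grab("wrist","w7"); c=tgt([.45,.15,.214],-35); c=tgt([.49,.07,.214],-70,c); c=tgt([.519,-.004,.17],-94.74,c)
E
```

```text
t 21.38 p [0.418  0.2206 0.2123] yaw 0.01 tilt [-0.0023 -0.0006] F [-0.3 -0.6  0.7] w 0.0857 gf 0.0
t [-0.3527  0.1608 -0.0104] r [-0.0037  0.0023  0.7779]
t [-0.2129  0.3933  0.    ] r [0.     0.     0.7778]
t [0.0097 0.3973 0.22  ] r [0.     0.     0.5498]
```

>>> send_rows([
  {"hand": 1, "tx": -0.09, "ty": 0.04, "tz": 0, "rx": 0, "ry": 0, "rz": 0.2},
  {"hand": 1, "tx": -0.18, "ty": 0.08, "tz": 0, "rx": 0, "ry": 0, "rz": 0.4},
  {"hand": 1, "tx": -0.27, "ty": 0.12, "tz": 0, "rx": 0, "ry": 0, "rz": 0.6},
  {"hand": 1, "tx": -0.35, "ty": 0.16, "tz": 0, "rx": 0, "ry": 0, "rz": 0.78},
])

```text
time: 21.92
tool_pos: [0.4502, 0.1501, 0.2118]
eef_rot: [[0.579, 0.815, -0.004], [0.815, -0.579, -0.0], [-0.002, -0.003, -1.0]]
contact_force: [0.1, -0.1, 0.4]
width: 0.0853
gripper_force: 0.0
```

>>> send_rows([
  {"hand": 1, "tx": -0.05, "ty": 0.1, "tz": 0, "rx": 0, "ry": 0, "rz": 0.2},
  {"hand": 1, "tx": -0.1, "ty": 0.2, "tz": 0, "rx": 0, "ry": 0, "rz": 0.4},
  {"hand": 1, "tx": -0.16, "ty": 0.3, "tz": 0, "rx": 0, "ry": 0, "rz": 0.6},
  {"hand": 1, "tx": -0.21, "ty": 0.39, "tz": 0, "rx": 0, "ry": 0, "rz": 0.78},
])

```text
time: 22.42
tool_pos: [0.49, 0.0709, 0.2117]
eef_rot: [[0.943, 0.334, -0.004], [0.334, -0.943, 0.0], [-0.003, -0.002, -1.0]]
contact_force: [0.1, 0.7, -0.1]
width: 0.0854
gripper_force: 0.0
```

>>> send_rows([
  {"hand": 1, "tx": 0, "ty": 0.13, "tz": 0.05, "rx": 0, "ry": 0, "rz": 0.2},
  {"hand": 1, "tx": 0, "ty": 0.26, "tz": 0.1, "rx": 0, "ry": 0, "rz": 0.4},
  {"hand": 1, "tx": 0.01, "ty": 0.4, "tz": 0.2, "rx": 0, "ry": 0, "rz": 0.55},
  {"hand": 1, "tx": 0.01, "ty": 0.4, "tz": 0.22, "rx": 0, "ry": 0, "rz": 0.55},
  {"hand": 1, "tx": 0.01, "ty": 0.4, "tz": 0.22, "rx": 0, "ry": 0, "rz": 0.55},
  {"hand": 1, "tx": 0.01, "ty": 0.4, "tz": 0.22, "rx": 0, "ry": 0, "rz": 0.55},
])

```text
time: 23.18
tool_pos: [0.5194, -0.0021, 0.1699]
eef_rot: [[0.996, -0.084, -0.0], [-0.084, -0.996, 0.0], [-0.0, -0.0, -1.0]]
contact_force: [0.2, -0.0, 0.4]
width: 0.0855
gripper_force: 0.0
```

```bash
python3 - <<'E'
from h import *
st(); tgt([.519,-.004,.08],-94.74); _,K,A,e=grab("wrist","w8"); cal=(K,A,e)
# verify: scanner w7 sticker and carton w8 by drawing predicted outlines
a=cv2.imread("pics/w7.png"); b=cv2.imread("pics/w8.png"); W7=ld("w7")
bb=box((.533,-.005,np.radians(-4.74)),.03,.029,(0,.122))
for i,j in[((-1,-1,1),(-1,1,1)),((-1,1,1),(1,1,1)),((1,1,1),(1,-1,1)),((1,-1,1),(-1,-1,1))]:
    cv2.line(b,*[tuple(int(q) for q in proj(cal,bb[k]).round()) for k in(i,j)],(0,255,0),1)
sx=lambda x,y,z:tuple(int(q) for q in proj(W7,[.4193+y,.2207-x,z]).round())
for P,Q in[((-.075,-.022,.044),(.033,-.022,.044)),((-.075,.022,.044),(.033,.022,.044)),((.033,-.026,.048),(.075,-.026,.048)),((.075,-.026,.048),(.075,.026,.048)),((-.075,-.022,.044),(-.075,.022,.044))]: cv2.line(a,sx(*P),sx(*Q),(0,255,0),1)
u,v=(int(t) for t in proj(W7,[.42,.22,.044]))
A1=cv2.resize(a[max(0,v-120):v+120][:240,max(0,u-120):u+120],(400,400)); B1=cv2.resize(b[:320,60:450],(400,328))
o=np.zeros((400,800,3),np.uint8); o[:400,:400]=A1; o[:328,400:]=B1; cv2.imwrite("pics/v10.png",o)
E
```

```text
t 23.18 p [ 0.5194 -0.0021  0.1699] yaw -94.84 tilt [-0.0001  0.0003] F [ 0.2 -0.   0.4] w 0.0855 gf 0.0
t [-0.001   0.0095  0.4494] r [-0.0003  0.0001 -0.0021]
```

>>> send_rows([
  {"hand": 1, "tx": 0, "ty": 0.008, "tz": 0.15, "rx": 0, "ry": 0, "rz": 0},
  {"hand": 1, "tx": 0, "ty": 0.008, "tz": 0.3, "rx": 0, "ry": 0, "rz": 0},
  {"hand": 1, "tx": 0, "ty": 0.008, "tz": 0.45, "rx": 0, "ry": 0, "rz": 0},
  {"hand": 1, "tx": 0, "ty": 0.008, "tz": 0.45, "rx": 0, "ry": 0, "rz": 0},
  {"hand": -1, "tx": 0, "ty": 0.008, "tz": 0.45, "rx": 0, "ry": 0, "rz": 0},
  {"hand": -1, "tx": 0, "ty": 0.008, "tz": 0.45, "rx": 0, "ry": 0, "rz": 0},
  {"hand": -1, "tx": 0, "ty": 0.008, "tz": 0.45, "rx": 0, "ry": 0, "rz": 0},
  {"hand": -1, "tx": 0, "ty": 0.008, "tz": 0.45, "rx": 0, "ry": 0, "rz": 0},
  {"hand": -1, "tx": 0, "ty": 0.008, "tz": 0.45, "rx": 0, "ry": 0, "rz": 0},
  {"hand": -1, "tx": 0, "ty": 0.008, "tz": 0.45, "rx": 0, "ry": 0, "rz": 0},
], squeeze=30)

```text
time: 24.48
tool_pos: [0.5207, -0.0045, 0.0814]
eef_rot: [[0.996, -0.086, 0.003], [-0.086, -0.996, -0.0], [0.003, 0.0, -1.0]]
contact_force: [0.0, 1.4, 7.4]
width: 0.0582
gripper_force: 32.9
```

```bash
python3 - <<'E'
from h import *
st(); W3=ld("w3"); w=lambda u,v:(u/1.5625,(v-287)/1.5625)
print("blue",[onz(W3,*w(*c),.122)[:2].round(3).tolist() for c in((435,460),(494,518),(446,566),(394,515))])
for n,c in(("a",[(482,320),(559,328)]),): pass
p=np.array(ctrl.state()["tool_pos"]); a=np.radians(-4.85); X=np.array([np.cos(a),np.sin(a),0])
H=np.array([.579,-.2755,0]); off=p*[1,1,0]-[.533,-.005,0]; print("off",off@X)
c=tgt([p[0],p[1],.22],-94.85); 
g=H-.065*X+off; c=tgt([g[0],-.12,.23],-94.85,c); c=tgt([g[0],g[1],.22],-94.85,c); c=tgt([g[0],g[1],.085],-94.85,c)
g2=H-.031*X+off; c=tgt([g2[0],g2[1],.083],-94.85,c); print(g,g2)
E
```

```text
t 24.48 p [ 0.5207 -0.0045  0.0814] yaw -94.93 tilt [ 0.0033 -0.0004] F [0.  1.4 7.4] w 0.0582 gf 32.9
blue [[0.516, -0.149], [0.471, -0.199], [0.43, -0.161], [0.473, -0.117]]
off -0.01231080482879018
t [ 0.0023  0.     -0.6928] r [ 0.0001 -0.0043 -0.0018]
t [-0.0447  0.5833 -0.05  ] r [0. 0. 0.]
t [0.0632 0.7449 0.05  ] r [0. 0. 0.]
t [0.    0.    0.675] r [0. 0. 0.]
t [0.17 0.   0.01] r [0. 0. 0.]
[ 0.50191861 -0.2695222   0.        ] [ 0.53579687 -0.27239681  0.        ]
```

>>> send_rows([
  {"hand": -1, "tx": 0, "ty": 0, "tz": -0.1, "rx": 0, "ry": 0, "rz": 0},
  {"hand": -1, "tx": 0, "ty": 0, "tz": -0.3, "rx": 0, "ry": 0, "rz": 0},
  {"hand": -1, "tx": 0, "ty": 0, "tz": -0.5, "rx": 0, "ry": 0, "rz": 0},
  {"hand": -1, "tx": 0, "ty": 0, "tz": -0.7, "rx": 0, "ry": 0, "rz": 0},
  {"hand": -1, "tx": -0.02, "ty": 0.15, "tz": -0.74, "rx": 0, "ry": 0, "rz": 0},
  {"hand": -1, "tx": -0.03, "ty": 0.3, "tz": -0.74, "rx": 0, "ry": 0, "rz": 0},
  {"hand": -1, "tx": -0.04, "ty": 0.45, "tz": -0.74, "rx": 0, "ry": 0, "rz": 0},
  {"hand": -1, "tx": -0.04, "ty": 0.58, "tz": -0.74, "rx": 0, "ry": 0, "rz": 0},
])

```text
time: 25.48
tool_pos: [0.5011, -0.1205, 0.2283]
eef_rot: [[0.996, -0.086, 0.001], [-0.086, -0.996, -0.001], [0.001, 0.0, -1.0]]
contact_force: [0.4, -0.3, -1.2]
width: 0.0584
gripper_force: 32.7
```

>>> send_rows([
  {"hand": -1, "tx": 0, "ty": 0.15, "tz": 0, "rx": 0, "ry": 0, "rz": 0},
  {"hand": -1, "tx": 0.02, "ty": 0.35, "tz": 0, "rx": 0, "ry": 0, "rz": 0},
  {"hand": -1, "tx": 0.04, "ty": 0.55, "tz": 0, "rx": 0, "ry": 0, "rz": 0},
  {"hand": -1, "tx": 0.06, "ty": 0.7, "tz": 0.02, "rx": 0, "ry": 0, "rz": 0},
  {"hand": -1, "tx": 0.06, "ty": 0.745, "tz": 0.05, "rx": 0, "ry": 0, "rz": 0},
  {"hand": -1, "tx": 0.06, "ty": 0.745, "tz": 0.05, "rx": 0, "ry": 0, "rz": 0},
  {"hand": -1, "tx": 0.06, "ty": 0.745, "tz": 0.05, "rx": 0, "ry": 0, "rz": 0},
  {"hand": -1, "tx": 0.06, "ty": 0.745, "tz": 0.05, "rx": 0, "ry": 0, "rz": 0},
  {"hand": -1, "tx": 0.06, "ty": 0.745, "tz": 0.05, "rx": 0, "ry": 0, "rz": 0},
])

```text
time: 26.6
tool_pos: [0.5008, -0.2682, 0.2181]
eef_rot: [[0.996, -0.085, 0.0], [-0.085, -0.996, -0.0], [0.0, 0.0, -1.0]]
contact_force: [-0.0, -0.1, -0.9]
width: 0.058
gripper_force: 32.6
```

```bash
python3 - <<'E'
from h import *
st(); tgt([.5019,-.2695,.0835],-94.85); grab("wrist","w9"); grab("side","s9"); grab("scene","sc9")
E
```

```text
t 26.6 p [ 0.5008 -0.2682  0.2181] yaw -94.88 tilt [ 0.0004 -0.0002] F [-0.  -0.1 -0.9] w 0.058 gf 32.6
t [0.0056 0.0058 0.6728] r [ 0.0002 -0.0005 -0.0007]
```

```bash
python3 - <<'E'
from h import *
W9=ld("w9"); a=np.radians(-4.85); R=np.array([[np.cos(a),-np.sin(a)],[np.sin(a),np.cos(a)]])
for n,(x,y),z in[("back mid",(.033-.003,0),.105),("home c",(0,0),.122),("a",(0,.0715),.122)]: print(n,(proj(W9,np.r_[np.array([.579,-.2755])+R@[x,y],z])).round())
o=np.zeros((600,800,3),np.uint8)
o[:420]=cv2.resize(cv2.imread("pics/w9.png")[:269],(800,420),interpolation=cv2.INTER_CUBIC)
v=cv2.imread("pics/v10.png"); o[420:,:180]=cv2.resize(v[:,:400],(180,180)); o[420:,180:420]=cv2.resize(cv2.imread("pics/s9.png")[170:350,140:380][:, :],(240,180)); 
o[420:,420:660]=cv2.resize(cv2.imread("pics/sc9.png")[90:225,130:310],(240,180)); cv2.imwrite("pics/v11.png",o)
E
```

```text
back mid [246.  50.]
home c [246.  91.]
a [151.  91.]
```

View pics/v11.png

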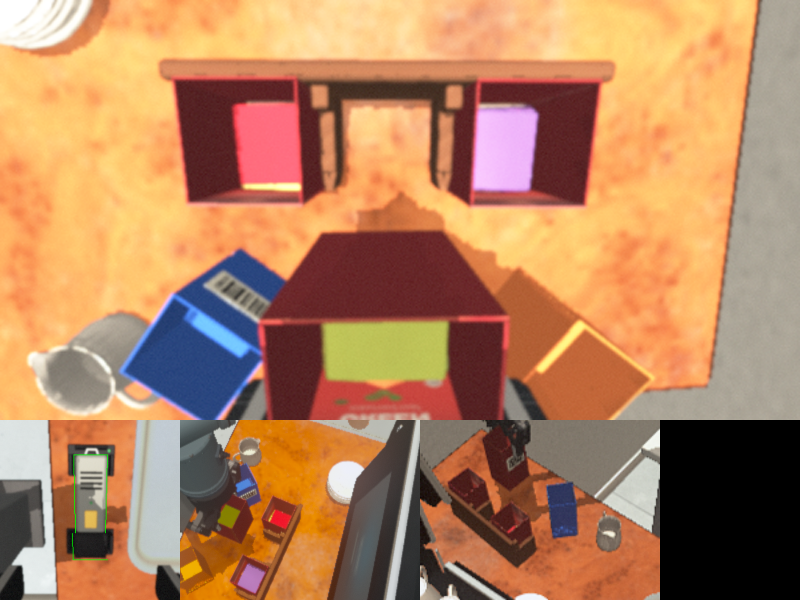

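The rack bay's divider noses are at (333,188) and (443,188), and the back ends at 160 and 614, so the bay centre is at about column 387. The held carton's rear top corners are at (260,322) and (507,320), with the barcode on the +y side. The scanner outline matches its rest position. I work out the lateral correction with the camera bias cancelled.

```bash
python3 - <<'E'
from h import *
W=ld("w9"); k=1.5625; a=np.radians(-4.88); X=np.array([np.cos(a),np.sin(a)]); Y=np.array([-X[1],X[0]])
p=np.array([.5008,-.2682]); c=p+.0123*X
for s in(1,-1): print("pred rear top",(proj(W,np.r_[c+.03*X+s*.029*Y,.2587])*k).round(1))
P=lambda u,v,z:onz(W,u/k,v/k,z)[:2]
loc=lambda q:np.round([(q-c)@X*1e3,(q-c)@Y*1e3],1)
for n,u,v,z in[("noseL",333,188,.062),("noseR",443,188,.062),("backL",160,68,.105),("backR",614,70,.105),("backfrontedge L",175,80,.105),("bfe R",600,80,.105),("aFR",302,203,.122),("aFL",188,203,.122),("bFL",471,205,.122),("bFR",586,206,.122),("carton RL",260,322,.2587),("carton RR",507,320,.2587)]: print(n,loc(P(u,v,z)))
E
```

```text
pred rear top [253.7 302. ]
pred rear top [508.4 302.1]
noseL [39.3 31.2]
noseR [ 39.4 -37.2]
backL [101.  110.5]
backR [ 100.4 -114.7]
backfrontedge L [ 95.6 103.7]
bfe R [  95.8 -108.4]
aFR [36.9 40.6]
aFL [36.8 97.7]
bFL [ 35.9 -44.2]
bFR [  35.5 -102.1]
carton RL [25.1 27.9]
carton RR [ 25.7 -29. ]
```

>>> send_rows([
  {"hand": -1, "tx": 0, "ty": 0.0085, "tz": 0.15, "rx": 0, "ry": 0, "rz": 0.004},
  {"hand": -1, "tx": 0, "ty": 0.0085, "tz": 0.3, "rx": 0, "ry": 0, "rz": 0.004},
  {"hand": -1, "tx": 0, "ty": 0.0085, "tz": 0.45, "rx": 0, "ry": 0, "rz": 0.004},
  {"hand": -1, "tx": 0, "ty": 0.0085, "tz": 0.57, "rx": 0, "ry": 0, "rz": 0.004},
  {"hand": -1, "tx": 0, "ty": 0.0085, "tz": 0.65, "rx": 0, "ry": 0, "rz": 0.004},
  {"hand": -1, "tx": 0, "ty": 0.0085, "tz": 0.65, "rx": 0, "ry": 0, "rz": 0.004},
  {"hand": -1, "tx": 0, "ty": 0.0085, "tz": 0.65, "rx": 0, "ry": 0, "rz": 0.004},
  {"hand": -1, "tx": 0, "ty": 0.0085, "tz": 0.65, "rx": 0, "ry": 0, "rz": 0.004},
])

```text
time: 27.75
tool_pos: [0.5011, -0.2711, 0.0889]
eef_rot: [[0.996, -0.089, 0.002], [-0.089, -0.996, -0.001], [0.002, 0.001, -1.0]]
contact_force: [-0.1, 0.1, -2.0]
width: 0.058
gripper_force: 32.6
```

```bash
python3 - <<'E'
from h import *
st()
E
```

```text
t 27.75 p [ 0.5011 -0.2711  0.0889] yaw -95.12 tilt [ 0.0017 -0.0014] F [-0.1  0.1 -2. ] w 0.058 gf 32.6
```

>>> send_rows([
  {"hand": -1, "tx": 0, "ty": -0.003, "tz": 0.01, "rx": 0, "ry": 0, "rz": 0},
  {"hand": -1, "tx": 0.03, "ty": -0.003, "tz": 0.015, "rx": 0, "ry": 0, "rz": 0},
  {"hand": -1, "tx": 0.06, "ty": -0.003, "tz": 0.015, "rx": 0, "ry": 0, "rz": 0},
  {"hand": -1, "tx": 0.08, "ty": -0.003, "tz": 0.015, "rx": 0, "ry": 0, "rz": 0},
  {"hand": -1, "tx": 0.1, "ty": -0.003, "tz": 0.015, "rx": 0, "ry": 0, "rz": 0},
  {"hand": -1, "tx": 0.1, "ty": -0.003, "tz": 0.015, "rx": 0, "ry": 0, "rz": 0},
])

```text
time: 28.5
tool_pos: [0.5207, -0.2718, 0.0846]
eef_rot: [[0.996, -0.089, 0.0], [-0.089, -0.996, -0.0], [0.0, 0.0, -1.0]]
contact_force: [0.2, 0.2, -0.5]
width: 0.0581
gripper_force: 32.6
```

>>> send_rows([
  {"hand": -1, "tx": 0.015, "ty": 0, "tz": 0, "rx": 0, "ry": 0, "rz": 0},
  {"hand": -1, "tx": 0.03, "ty": 0, "tz": 0, "rx": 0, "ry": 0, "rz": 0},
  {"hand": -1, "tx": 0.03, "ty": 0, "tz": 0, "rx": 0, "ry": 0, "rz": 0},
  {"hand": -1, "tx": 0.03, "ty": 0, "tz": 0, "rx": 0, "ry": 0, "rz": 0},
])

```text
time: 29.0
tool_pos: [0.5264, -0.2723, 0.0847]
eef_rot: [[0.996, -0.089, -0.0], [-0.089, -0.996, 0.0], [-0.0, -0.0, -1.0]]
contact_force: [-0.6, -0.5, -1.3]
width: 0.0584
gripper_force: 32.6
```

```bash
python3 - <<'E'
from h import *
st()
E
```

```text
t 29.0 p [ 0.5264 -0.2723  0.0847] yaw -95.12 tilt [-0.0001  0.0001] F [-0.6 -0.5 -1.3] w 0.0584 gf 32.6
```

>>> send_rows([
  {"hand": -1, "tx": 0.015, "ty": 0, "tz": 0, "rx": 0, "ry": 0, "rz": 0},
  {"hand": -1, "tx": 0.025, "ty": 0, "tz": 0, "rx": 0, "ry": 0, "rz": 0},
  {"hand": -1, "tx": 0.025, "ty": 0, "tz": 0.005, "rx": 0, "ry": 0, "rz": 0},
  {"hand": -1, "tx": 0.025, "ty": 0, "tz": 0.01, "rx": 0, "ry": 0, "rz": 0},
  {"hand": -1, "tx": 0.025, "ty": 0, "tz": 0.014, "rx": 0, "ry": 0, "rz": 0},
  {"hand": -1, "tx": 0.025, "ty": 0, "tz": 0.014, "rx": 0, "ry": 0, "rz": 0},
])

```text
time: 29.75
tool_pos: [0.5313, -0.2727, 0.0818]
eef_rot: [[0.996, -0.089, -0.0], [-0.089, -0.996, 0.0], [-0.0, -0.0, -1.0]]
contact_force: [0.3, -0.3, -0.7]
width: 0.058
gripper_force: 32.6
```

```bash
python3 - <<'E'
from h import *
st(); grab("wrist","w10")
E
```

```text
t 29.75 p [ 0.5313 -0.2727  0.0818] yaw -95.12 tilt [-0.0002  0.0001] F [ 0.3 -0.3 -0.7] w 0.058 gf 32.6
```

>>> send_rows([
  {"hand": -1, "tx": 0, "ty": 0, "tz": 0.005, "rx": 0, "ry": 0, "rz": 0},
  {"hand": -1, "tx": 0, "ty": 0, "tz": 0.005, "rx": 0, "ry": 0, "rz": 0},
  {"hand": 0.7, "tx": 0, "ty": 0, "tz": 0.005, "rx": 0, "ry": 0, "rz": 0},
  {"hand": 0.7, "tx": 0, "ty": 0, "tz": 0.005, "rx": 0, "ry": 0, "rz": 0},
  {"hand": 0.7, "tx": 0, "ty": 0, "tz": 0.005, "rx": 0, "ry": 0, "rz": 0},
  {"hand": 0.7, "tx": 0, "ty": 0, "tz": 0.005, "rx": 0, "ry": 0, "rz": 0},
  {"hand": 0.7, "tx": 0, "ty": 0, "tz": -0.1, "rx": 0, "ry": 0, "rz": 0},
  {"hand": 0.7, "tx": 0, "ty": 0, "tz": -0.25, "rx": 0, "ry": 0, "rz": 0},
  {"hand": 0.7, "tx": 0, "ty": 0, "tz": -0.4, "rx": 0, "ry": 0, "rz": 0},
  {"hand": 0.7, "tx": 0, "ty": 0, "tz": -0.5, "rx": 0, "ry": 0, "rz": 0},
  {"hand": 0.7, "tx": 0, "ty": 0, "tz": -0.5, "rx": 0, "ry": 0, "rz": 0},
])

```text
time: 31.18
tool_pos: [0.5323, -0.2735, 0.1836]
eef_rot: [[0.996, -0.089, 0.003], [-0.089, -0.996, -0.002], [0.003, 0.002, -1.0]]
contact_force: [0.4, 0.1, -0.4]
width: 0.0724
gripper_force: 0.0
```

```bash
python3 - <<'E'
from h import *
st(); grab("wrist","w11")
s=ctrl.state(); print(s["joints"].round(3))
a=np.radians(-5.1); X=np.array([np.cos(a),np.sin(a)]); p=np.array([.5313,-.2727])
cc=p+.0123*X; f=cc-.03*X; print("carton c",cc,"front",f)
print("pre-push TCP xy",f-.035*X)
E
```

```text
t 31.18 p [ 0.5323 -0.2735  0.1836] yaw -95.12 tilt [ 0.0031 -0.0024] F [ 0.4  0.1 -0.4] w 0.0724 gf 0.0
[-0.661  0.378  1.49  -0.     1.273  0.999]
carton c [ 0.54355131 -0.2737934 ] front [ 0.51367007 -0.27112657]
pre-push TCP xy [ 0.47880864 -0.26801527]
```

>>> send_rows([
  {"hand": -1, "tx": -0.15, "ty": 0, "tz": 0, "rx": 0, "ry": 0, "rz": 0},
  {"hand": -1, "tx": -0.29, "ty": 0, "tz": 0, "rx": 0, "ry": 0.2, "rz": 0},
  {"hand": -1, "tx": -0.29, "ty": 0, "tz": 0, "rx": 0, "ry": 0.4, "rz": 0},
  {"hand": -1, "tx": -0.29, "ty": 0, "tz": 0, "rx": 0, "ry": 0.4, "rz": 0},
  {"hand": -1, "tx": -0.29, "ty": 0, "tz": 0, "rx": 0, "ry": 0.4, "rz": 0},
  {"hand": -1, "tx": -0.29, "ty": 0, "tz": 0.2, "rx": 0, "ry": 0.4, "rz": 0},
  {"hand": -1, "tx": -0.29, "ty": 0, "tz": 0.4, "rx": 0, "ry": 0.4, "rz": 0},
  {"hand": -1, "tx": -0.29, "ty": 0, "tz": 0.55, "rx": 0, "ry": 0.4, "rz": 0},
  {"hand": -1, "tx": -0.29, "ty": 0, "tz": 0.67, "rx": 0, "ry": 0.4, "rz": 0},
  {"hand": -1, "tx": -0.29, "ty": 0, "tz": 0.67, "rx": 0, "ry": 0.4, "rz": 0},
  {"hand": -1, "tx": -0.29, "ty": 0, "tz": 0.67, "rx": 0, "ry": 0.4, "rz": 0},
])

```text
time: 32.6
tool_pos: [0.4751, -0.2683, 0.0485]
eef_rot: [[0.947, -0.088, 0.308], [-0.083, -0.996, -0.028], [0.31, 0.001, -0.951]]
contact_force: [-0.3, -1.2, 0.3]
width: -0.0
gripper_force: 0.0
```

```bash
python3 - <<'E'
from h import *
st(); s=ctrl.state(); R=np.array(s["eef_rot"]); a=np.radians(-5.1); X=np.array([np.cos(a),np.sin(a),0])
print("unit shift per mm fwd",(R.T@X/200).round(5),R.T@[0,0,.005])
p=np.array(s["tool_pos"]); F=np.array([.5137,-.2711,0]); print("gap front",(F-p)@X-.0105, "lat",(F-p)@[-X[1],X[0],0])
E
```

```text
t 32.6 p [ 0.4751 -0.2683  0.0485] yaw -95.05 tilt [ 0.3083 -0.0279] F [-0.3 -1.2  0.3] w -0.0 gf 0.0
unit shift per mm fwd [0.00475 0.      0.00155] [ 1.54761817e-03  3.68573080e-06 -4.75445732e-03]
gap front 0.02822911479087236 lat 0.000610237713749321
```

>>> send_rows([
  {"hand": -1, "tx": 0.048, "ty": 0, "tz": 0.016, "rx": 0, "ry": 0, "rz": 0},
  {"hand": -1, "tx": 0.095, "ty": 0, "tz": 0.031, "rx": 0, "ry": 0, "rz": 0},
  {"hand": -1, "tx": 0.119, "ty": 0, "tz": 0.039, "rx": 0, "ry": 0, "rz": 0},
  {"hand": -1, "tx": 0.138, "ty": 0, "tz": 0.045, "rx": 0, "ry": 0, "rz": 0},
  {"hand": -1, "tx": 0.157, "ty": 0, "tz": 0.051, "rx": 0, "ry": 0, "rz": 0},
  {"hand": -1, "tx": 0.176, "ty": 0, "tz": 0.057, "rx": 0, "ry": 0, "rz": 0},
  {"hand": -1, "tx": 0.195, "ty": 0, "tz": 0.064, "rx": 0, "ry": 0, "rz": 0},
  {"hand": -1, "tx": 0.214, "ty": 0, "tz": 0.07, "rx": 0, "ry": 0, "rz": 0},
  {"hand": -1, "tx": 0.238, "ty": 0, "tz": 0.078, "rx": 0, "ry": 0, "rz": 0},
])

```text
time: 33.72
tool_pos: [0.5237, -0.2721, 0.0477]
eef_rot: [[0.947, -0.089, 0.308], [-0.085, -0.996, -0.028], [0.309, -0.0, -0.951]]
contact_force: [-1.0, 1.1, 0.4]
width: -0.0002
gripper_force: 0.3
```

>>> send_rows([
  {"hand": -1, "tx": 0.012, "ty": 0, "tz": 0.004, "rx": 0, "ry": 0, "rz": 0},
  {"hand": -1, "tx": 0.024, "ty": 0, "tz": 0.008, "rx": 0, "ry": 0, "rz": 0},
  {"hand": -1, "tx": 0.024, "ty": 0, "tz": 0.008, "rx": 0, "ry": 0, "rz": 0},
])

```text
time: 34.1
tool_pos: [0.5288, -0.2726, 0.0478]
eef_rot: [[0.947, -0.089, 0.308], [-0.085, -0.996, -0.028], [0.309, 0.0, -0.951]]
contact_force: [0.2, 0.4, -0.5]
width: -0.0002
gripper_force: 0.0
```

>>> send_rows([
  {"hand": -1, "tx": 0.012, "ty": 0, "tz": 0.004, "rx": 0, "ry": 0, "rz": 0},
  {"hand": -1, "tx": 0.024, "ty": 0, "tz": 0.008, "rx": 0, "ry": 0, "rz": 0},
  {"hand": -1, "tx": 0.033, "ty": 0, "tz": 0.011, "rx": 0, "ry": 0, "rz": 0},
  {"hand": -1, "tx": 0.033, "ty": 0, "tz": 0.011, "rx": 0, "ry": 0, "rz": 0},
])

```text
time: 34.6
tool_pos: [0.5357, -0.2732, 0.0477]
eef_rot: [[0.947, -0.089, 0.308], [-0.085, -0.996, -0.028], [0.309, 0.0, -0.951]]
contact_force: [0.4, 0.2, 1.5]
width: 0.0003
gripper_force: 0.0
```

>>> send_rows([
  {"hand": -1, "tx": 0.009, "ty": 0, "tz": 0.003, "rx": 0, "ry": 0, "rz": 0},
  {"hand": -1, "tx": 0.009, "ty": 0, "tz": 0.003, "rx": 0, "ry": 0, "rz": 0},
  {"hand": -1, "tx": 0.009, "ty": 0, "tz": 0.003, "rx": 0, "ry": 0, "rz": 0},
])

```text
time: 34.98
tool_pos: [0.5374, -0.2733, 0.0477]
eef_rot: [[0.947, -0.089, 0.308], [-0.085, -0.996, -0.028], [0.309, 0.0, -0.951]]
contact_force: [0.0, 0.4, -0.0]
width: -0.0002
gripper_force: 0.0
```

>>> send_rows([
  {"hand": -1, "tx": 0.009, "ty": 0, "tz": 0.003, "rx": 0, "ry": 0, "rz": 0},
  {"hand": -1, "tx": 0.009, "ty": 0, "tz": 0.003, "rx": 0, "ry": 0, "rz": 0},
  {"hand": -1, "tx": 0.009, "ty": 0, "tz": 0.003, "rx": 0, "ry": 0, "rz": 0},
])

```text
time: 35.35
tool_pos: [0.5386, -0.273, 0.0474]
eef_rot: [[0.948, -0.089, 0.307], [-0.085, -0.996, -0.027], [0.308, -0.001, -0.951]]
contact_force: [-5.7, 1.6, 3.5]
width: 0.0001
gripper_force: 2.7
```

```bash
python3 - <<'E'
from h import *
st(); _,K,A,e=grab("wrist","w12"); 
# green-ish/red top outline not viewable; compare top-edge rows of a, mid, b via dark-red mask
im=cv2.imread("pics/w12.png"); print(e.round(3),[proj((K,A,e),[x,y,.122]).round(0).tolist() for x,y in((.579,-.2755),(.549,-.273),(.609,-.278))])
E
```

```text
t 35.35 p [ 0.5386 -0.273   0.0474] yaw -95.1 tilt [ 0.3067 -0.0267] F [-5.7  1.6  3.5] w 0.0001 gf 2.7
[ 0.567 -0.276  0.206] [[239.0, 148.0], [240.0, 256.0], [239.0, 41.0]]
```

>>> send_rows([
  {"hand": -1, "tx": 0.007, "ty": 0, "tz": 0.002, "rx": 0, "ry": 0, "rz": 0},
  {"hand": -1, "tx": 0.007, "ty": 0, "tz": 0.002, "rx": 0, "ry": 0, "rz": 0},
  {"hand": -1, "tx": 0.007, "ty": 0, "tz": 0.002, "rx": 0, "ry": 0, "rz": 0},
  {"hand": -1, "tx": 0.007, "ty": 0, "tz": 0.002, "rx": 0, "ry": 0, "rz": 0},
])

```text
time: 35.9
tool_pos: [0.5388, -0.273, 0.0473]
eef_rot: [[0.948, -0.088, 0.305], [-0.084, -0.996, -0.026], [0.306, -0.001, -0.952]]
contact_force: [-12.9, 0.3, 7.0]
width: -0.0001
gripper_force: 6.4
```

>>> send_rows([
  {"hand": -1, "tx": -0.1, "ty": 0, "tz": -0.032, "rx": 0, "ry": 0, "rz": 0},
  {"hand": -1, "tx": -0.25, "ty": 0, "tz": -0.08, "rx": 0, "ry": 0, "rz": 0},
  {"hand": -1, "tx": -0.3, "ty": 0, "tz": -0.1, "rx": 0, "ry": 0, "rz": 0},
  {"hand": -1, "tx": -0.22, "ty": 0, "tz": -0.34, "rx": 0, "ry": 0, "rz": 0},
  {"hand": -1, "tx": -0.12, "ty": 0, "tz": -0.65, "rx": 0, "ry": 0, "rz": 0},
  {"hand": -1, "tx": -0.05, "ty": 0, "tz": -0.9, "rx": 0, "ry": -0.2, "rz": 0},
  {"hand": -1, "tx": -0.05, "ty": 0, "tz": -0.9, "rx": 0, "ry": -0.39, "rz": 0},
  {"hand": -1, "tx": -0.05, "ty": 0, "tz": -0.9, "rx": 0, "ry": -0.39, "rz": 0},
  {"hand": -1, "tx": -0.05, "ty": 0, "tz": -0.9, "rx": 0, "ry": -0.39, "rz": 0},
  {"hand": -1, "tx": -0.05, "ty": 0, "tz": -0.9, "rx": 0, "ry": -0.39, "rz": 0},
])

```text
time: 37.15
tool_pos: [0.4748, -0.2673, 0.2149]
eef_rot: [[0.996, -0.09, 0.008], [-0.09, -0.996, 0.001], [0.007, -0.001, -1.0]]
contact_force: [-0.2, 0.3, -0.1]
width: -0.0002
gripper_force: 0.0
```

```bash
python3 - <<'E'
from h import *
st(); c,K,A,e=grab("wrist","w13"); cal=(K,A,e); im=c["image"].astype(int)
a=np.radians(-5.1); X=np.array([np.cos(a),np.sin(a)]); Y=np.array([-X[1],X[0]]); H=np.array([.579,-.2755])
# rectify the z=.122 plane in rack axes, 1 px = 0.5 mm, centred on middle home
g=np.arange(-120,121)*1e-3; xs=np.arange(50,-61,-1)*1e-3
P=np.array([[proj(cal,np.r_[H+x*X+y*Y,.122]) for y in g[::-1]] for x in xs],np.float32)
r=cv2.remap(c["image"],P[...,0],P[...,1],cv2.INTER_LINEAR).astype(int)
red=(r[...,0]-r[...,1])-(r[...,1]-r[...,2]).clip(0)*3  # red/pink rims; suppresses orange top
G=cv2.cvtColor(r.astype(np.uint8),cv2.COLOR_RGB2GRAY).astype(int)
for n,y0 in(("a",71),("mid",0),("b",-71)):
    cols=[120-(y0+k) for k in range(-20,21)]
    v=np.median(r[:,cols],1)
    print(n,"x:rgb near front",[(int(round(xs[i]*1e3)),v[i].astype(int).tolist()) for i in range(72,92,1)])
i0=[i for i,x in enumerate(xs) if -.02<=x<=-.01]; v=np.median(r[i0],0).astype(int)
print("lateral y:rgb",[(120-j,v[j].tolist()) for j in list(range(80,98))+list(range(142,162))])
E
```

```text
t 37.15 p [ 0.4748 -0.2673  0.2149] yaw -95.16 tilt [0.0076 0.0007] F [-0.2  0.3 -0.1] w -0.0002 gf 0.0
a x:rgb near front [(-22, [123, 32, 38]), (-23, [118, 30, 36]), (-24, [114, 31, 35]), (-25, [110, 29, 32]), (-26, [108, 31, 35]), (-27, [95, 31, 31]), (-28, [88, 43, 34]), (-29, [116, 67, 57]), (-30, [192, 111, 99]), (-31, [220, 124, 98]), (-32, [219, 117, 73]), (-33, [215, 110, 62]), (-34, [216, 110, 62]), (-35, [219, 112, 64]), (-36, [222, 115, 65]), (-37, [224, 118, 66]), (-38, [225, 122, 68]), (-39, [228, 125, 69]), (-40, [229, 125, 70]), (-41, [227, 124, 70])]
mid x:rgb near front [(-22, [225, 228, 103]), (-23, [224, 228, 103]), (-24, [224, 228, 103]), (-25, [225, 228, 104]), (-26, [225, 228, 103]), (-27, [225, 228, 103]), (-28, [218, 217, 101]), (-29, [211, 180, 104]), (-30, [202, 134, 103]), (-31, [173, 99, 75]), (-32, [148, 79, 46]), (-33, [159, 83, 46]), (-34, [194, 102, 58]), (-35, [224, 121, 68]), (-36, [230, 125, 70]), (-37, [232, 127, 72]), (-38, [233, 128, 74]), (-39, [234, 131, 74]), (-40, [234, 132, 75]), (-41, [233, 132, 75])]
b x:rgb near front [(-22, [180, 126, 2
[... 556 characters left out ...]
 21, 23]), (35, [60, 18, 22]), (34, [60, 21, 22]), (33, [60, 23, 23]), (32, [61, 23, 22]), (31, [79, 44, 34]), (30, [127, 78, 55]), (29, [163, 92, 68]), (28, [170, 79, 65]), (27, [130, 46, 44]), (26, [75, 26, 26]), (25, [61, 22, 23]), (24, [60, 22, 23]), (23, [59, 21, 22]), (-22, [95, 78, 40]), (-23, [66, 26, 24]), (-24, [65, 23, 24]), (-25, [65, 22, 23]), (-26, [65, 23, 25]), (-27, [68, 24, 24]), (-28, [93, 35, 32]), (-29, [147, 58, 52]), (-30, [172, 87, 67]), (-31, [165, 100, 70]), (-32, [150, 94, 66]), (-33, [109, 65, 46]), (-34, [72, 31, 28]), (-35, [65, 23, 24]), (-36, [65, 24, 26]), (-37, [65, 24, 24]), (-38, [64, 23, 24]), (-39, [65, 23, 24]), (-40, [65, 23, 22]), (-41, [65, 23, 25])]
```

The front rims of all three cartons lie at the same depth, and the middle one is centred. The arm is clear, so I hand in.

```bash
python3 -c "
from h import *
print(order.finish_job())"
```

```text
the job is handed in; nothing more can be done
None
```

I scanned the carton, laid the scanner back in its rest the same way round, pushed the green carton fully home in the middle bay with its front facing out, and handed the job in at about 37 s; the hand-in returned no verdict.

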